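Check the compact catches and put the sound ones under the screw press

TASK

The compacts on the onyx tray have freshly glued lid inlays that must set in the little screw press, but only if their catches work: press each compact's catch button fully down and let go; lay every compact whose button stays down flat, lid up, side by side on the pulled-out bed of the press, and set every one whose button springs back up aside, flat and lid up, in the white dish (not one on top of another). When all are sorted, push the bed fully home under the platen, then wind the handwheel clockwise until the platen comes to rest on its stops, and leave it so. Do not shift the bottles, the cloche or the vial stand.

Things in the scene. Friction and masses are not known exactly. Their poses are not given: they have to be found in the camera images.
- compact_a_mid (a point): A round pink plastic compact (all look alike; three to five are present), 52 mm across, 18 mm high, 60 to 100 g, lying flat. This point is its centre, 9 mm over its base; z points up out of the lid, +x to the hinge at the back. Its catch button, a steel disc 14 mm across, is 14 mm from the lid's centre towards -x (front), 6 mm proud of the lid when up, 0.5 mm when fully pressed.
- catch_a (a joint): How far the catch button of compact a is pressed, in m: 0 = up (all start so), 0.0055 = fully down. It takes 2 to 5 N. The button of a sound catch stays down where it is left; that of a faulty one springs back when released, to within 2 mm of its start (once pressed it does not return quite fully).
- compact_b_mid (a point): A round pink plastic compact (all look alike; three to five are present), 52 mm across, 18 mm high, 60 to 100 g, lying flat. This point is its centre, 9 mm over its base; z points up out of the lid, +x to the hinge at the back. Its catch button, a steel disc 14 mm across, is 14 mm from the lid's centre towards -x (front), 6 mm proud of the lid when up, 0.5 mm when fully pressed.
- catch_b (a joint): How far the catch button of compact b is pressed, in m: 0 = up (all start so), 0.0055 = fully down. It takes 2 to 5 N. The button of a sound catch stays down where it is left; that of a faulty one springs back when released, to within 2 mm of its start (once pressed it does not return quite fully).
- compact_c_mid (a point): A round pink plastic compact (all look alike; three to five are present), 52 mm across, 18 mm high, 60 to 100 g, lying flat. This point is its centre, 9 mm over its base; z points up out of the lid, +x to the hinge at the back. Its catch button, a steel disc 14 mm across, is 14 mm from the lid's centre towards -x (front), 6 mm proud of the lid when up, 0.5 mm when fully pressed.
- catch_c (a joint): How far the catch button of compact c is pressed, in m: 0 = up (all start so), 0.0055 = fully down. It takes 2 to 5 N. The button of a sound catch stays down where it is left; that of a faulty one springs back when released, to within 2 mm of its start (once pressed it does not return quite fully).
- compact_d_mid (a point): A round pink plastic compact (all look alike; three to five are present), 52 mm across, 18 mm high, 60 to 100 g, lying flat. This point is its centre, 9 mm over its base; z points up out of the lid, +x to the hinge at the back. Its catch button, a steel disc 14 mm across, is 14 mm from the lid's centre towards -x (front), 6 mm proud of the lid when up, 0.5 mm when fully pressed.
- catch_d (a joint): How far the catch button of compact d is pressed, in m: 0 = up (all start so), 0.0055 = fully down. It takes 2 to 5 N. The button of a sound catch stays down where it is left; that of a faulty one springs back when released, to within 2 mm of its start (once pressed it does not return quite fully).
- compact_e_mid (a point): A round pink plastic compact (all look alike; three to five are present), 52 mm across, 18 mm high, 60 to 100 g, lying flat. This point is its centre, 9 mm over its base; z points up out of the lid, +x to the hinge at the back. Its catch button, a steel disc 14 mm across, is 14 mm from the lid's centre towards -x (front), 6 mm proud of the lid when up, 0.5 mm when fully pressed.
- catch_e (a joint): How far the catch button of compact e is pressed, in m: 0 = up (all start so), 0.0055 = fully down. It takes 2 to 5 N. The button of a sound catch stays down where it is left; that of a faulty one springs back when released, to within 2 mm of its start (once pressed it does not return quite fully).
- wheel_centre (a point): Screw press: top of the hub of its flat black handwheel (116 mm across, level, upright axis), 168 mm over the console. The press is 290 mm wide, with a 18 mm thick grey base plate 330 mm long, two upright steel columns 230 mm apart and a grey crosshead between their tops (50 mm deep, from 112 to 146 mm over the console). z is up; -y is the way the bed slides out; the columns stand along x. The threaded spindle rises up to 16 mm above the hub.
- wheel (a joint): Turn of the handwheel in rad: 0 = platen fully raised, grows clockwise seen from above, which lowers the platen; 15.71 (2.5 turns) = platen on its stops. It needs about 2 N at the handle, stays where it is left and stops dead at the end.
- knob_mid (a point): Half-way up the upright black handle on the handwheel, 45 mm from the wheel's axis: 18 mm in diameter, 50 mm tall, it spins freely about its own axis. Its lower end is level with wheel_centre, its top 25 mm above this point.
- platen (a joint): How far the platen (steel plate 180 x 100 mm) has come down, in m: 0 = raised, 0.030 = resting on the stop collars of the two columns, where it bears lightly on compacts on the bed. 12 mm per turn of the handwheel.
- bed (a joint): How far the bed of the press is pulled out, in m: 0 = fully home under the platen (against its end stop), up to 0.18 = out. It slides with about 2 N of friction and stays where it is left.
- bed_floor (a point): Centre of the upper face of the bed: an aluminium tray of 180 x 110 mm inside (180 along x), with a rim 5 mm wide and 7 mm high. It lies 32 mm over the console. x and y run along its sides, z up; the bed slides out to -y.
- bed_handle (a point): Centre of the bed's pull bar: a black round bar 12 mm thick and 82 mm long, along the bed's x, 100 mm from the bed's centre on its outer (-y) side, 34 mm over the console (16 mm over the base plate of the press).
- dish_floor (a point): Centre of the inner floor of the white porcelain dish, 5 mm over the console: flat inside, about 112 mm across, with a flaring rim 14 mm high and 140 mm across. It is heavy and does not move.
- onyx_tray: Eight-sided pale onyx tray, 240 mm across its flats, heavy, does not move. Origin: centre of its underside. Its flat floor is 10 mm above the console, its rim 7 mm wide and 7 mm higher. The flats face along its x and y and the diagonals.
- bottle_1: Tall teardrop amber glass perfume bottle, 198 mm tall, 68 mm wide, a bystander. Origin: centre of its underside.
- bottle_2: Tall teardrop clear glass perfume bottle, 198 mm tall, 68 mm wide, a bystander. Origin: centre of its underside.
- cloche: Glass cloche on a wooden foot over a small empty dish, 122 mm tall, 110 mm wide, a bystander. Origin: centre of its underside.
- vial_stand: Steel stand with five miniature perfume vials, 35 x 130 x 69 mm (130 along its y), a bystander. Origin: centre of its underside.
Mind the look-alikes: they are no part of the job. What is shaped like the part that bears compact_a_mid but purple is not meant.

How it is judged:
By the outcome, as a careful person would: the job done as asked, in the order asked, and still so for the second after the job is handed in, with the robot touching nothing.
Of compact_a, compact_b, compact_c, compact_d, compact_e only 3 to 5 are there at a start; the rules pass over those that are not, and their reading is None.
At some moment in a run one of compact_a, compact_b, compact_c, compact_d, compact_e may be knocked a few centimetres aside while the robot is not near it.
Once in a run the grip may slacken for a moment while it holds something.
It also fails if it takes over 210 s, if anything falls off the work surface, if the arm or the gripper's body presses on something with over 40 N, if the wrist force passes 120 N, or if a joint passes its speed limit or range.

ROBOT

A 6-joint arm with a two-finger parallel gripper is mounted at the origin on the work surface. World frame = base frame: x ahead of the robot, y to its left, z up, the work surface at z = 0. Lengths are in m, angles in rad, forces in N, time in s.
With the tool pointing down it reaches from about 0.375 to 0.9 m from the base axis. Payload 3.1 kg.
Tool frame: the origin (TCP) lies midway between the tips of the shut fingers; the grasp point (between the pads) lies 19 mm behind it (grip_depth is the distance from the TCP to the grasp point, in m); y points along the fingers, z is the direction in which the jaws open and shut, and the axes are right-handed (so a half turn about y gives the same grasp; the last joint's range is limited). The gripper opens to 85 mm and grips with 20 to 120 N. Pads are 22 mm wide; open, the fingers measure 114 mm over their backs; the gripper's body (76 mm by 85 mm) begins 54 mm behind the grasp point. The pads swing forward as they close: fully open they stand 13 mm farther back than shut.
Start: joints at [-1.375, 0.527, 1.433, -0, 1.181, -0.178], TCP at [0.228, -0.582, 0.231] pointing down, gripper open.
Joint ranges: [-3.08, 3.08], [-0.75, 2.2], [0.22, 2.44], [-1.43, 4.57], [0, 2.65], [-2.85, 2.85]. Speed limits (rad/s): [2.79, 2.79, 3.14, 3.14, 3.14, 3.14].

INTERFACE

Orientations are given as a unit quaternion [x, y, z, w].
In Python, from station import sense, snapshot, camera_model, sign_off, grip_depth gives the robot as it stands.
- The arm moves only by the tool play_rows, never from a script. Its argument "deltas" is a list of rows, each a list of 6 numbers: the shift along the tool's x, y, z in m, then the turn, a rotation vector about the tool's x, y, z in rad. A call has 1 to 12 rows; each row is the pose to reach, as a shift and turn from the pose commanded when the call began, along the tool's axes at that moment; what a row does not reach only later rows make up. A row lasts 1/10 s, in which the tool goes at most 50 mm and 8.59 degrees, less where a joint would pass 70% of its speed; a pose out of reach is approached as far as the arm can. A call with a gripper value outside its range is refused whole. "gripper" is the finger opening in m, from 0 to 0.0854, set as the call begins (left out, the last holds). The fingers move at their own pace and stop on an object; "force" is the grip in N (left out, the last holds). Time passes only in rows, so rows that repeat a pose let the fingers close. It gives the time, the measured TCP pose, the force and the opening at its end, in the units of the state.
- sense(): the state, without advancing time (a new reading comes with each control period).
- snapshot(name): name is "scene" or "top"; returns the picture (420x560x3 uint8, red, green, blue); there is no depth.
- camera_model(name): a dict with "fx", "fy", "cx", "cy" (pixels), "camera_from_world" (4x4, takes a point from world to camera coordinates). Camera axes: x right, y up, looking along -z (the intrinsics and any distortion apply to the point x, -y, -z); pixel columns grow to the right and rows downward; lengths in m; the calibration is good to about 2 mm. A picture is of the moment at which its call begins. camera_model takes no time and is no camera call.
- sign_off(): hands the job in, once; it reports no verdict.
The state is a dict: "t": time; "q": joint angles; "qd": joint speeds; "tau": joint torques, N m; "tcp_pos": TCP position; "tool_rot": TCP orientation; "force": force on the tool from outside, world axes, zero at the start; "ft_torque": the same for the moment, N m; "finger_gap": opening from 0.0 (shut) to 1.0 (fully open).
Only numpy, scipy, OpenCV 4.12 (cv2) and the standard library are available. Lean on these libraries where they do the work, as an engineer would, in place of code of your own. Each camera call takes 0.05 s, during which the arm holds its last target.

## Working session

There is one attempt and no reset: what is moved stays moved. The work goes in short steps, Python scripts to look and compute and a tool call to move; the robot and the scene stay as the last step left them, time stands still between calls to the robot, and variables do not carry over. Pictures are saved under pics/ and viewed, and the job is handed in when it is done.

Besides the shell and the picture viewer there is one more tool, called after "Call:" by a JSON object that holds its "method" and its "body". play_rows: Moves the arm, as the interface text tells. Its arguments: {"type":"object","properties":{"deltas":{"type":"array"},"gripper":{"type":"number"},"force":{"type":"number"}},"required":["deltas"]}

```bash
ls; mkdir -p pics
python3 - <<'E'
from station import *
import cv2,numpy as np
s=sense();print(s)
print(grip_depth if not callable(grip_depth) else grip_depth())
for n in("scene","top"):
    im=snapshot(n);cv2.imwrite(f"pics/{n}0.png",im[:,:,::-1]);print(camera_model(n))
E
```

```text
pics
{'t': 0.0, 'q': array([-1.37550055e+00,  5.28465046e-01,  1.43393776e+00, -1.43586528e-05,
        1.18141215e+00, -1.78513788e-01]), 'qd': array([-1.90680454e-03, -1.54552971e-03,  8.58408265e-05,  4.33596960e-04,
       -1.93913955e-04, -8.36569520e-04]), 'tau': array([ 8.51976420e-04, -4.42348909e+01, -1.78023040e+01,  3.19934065e-05,
        8.36630148e-03,  5.92962948e-06]), 'tcp_pos': array([ 0.22809768, -0.58109594,  0.23032305]), 'tool_rot': array([-0.13140661,  0.69557672, -0.69400545,  0.13138404]), 'force': array([-0.07694114, -0.17499304,  0.20312242]), 'ft_torque': array([-0.00212034, -0.04477624, -0.0011944 ]), 'finger_gap': 0.9988292795980002}
0.0187
{'fx': 539.589859189301, 'fy': 539.589859189301, 'cx': 269.5666165924051, 'cy': 206.73334165924587, 'camera_from_world': array([[ 0.88163449,  0.47188081,  0.00700873, -0.50315284],
       [-0.41234342,  0.76300473,  0.4977918 ,  0.16568539],
       [ 0.22955071, -0.44176043,  0.86726824, -1.78350027],
       [ 0.        ,  0.        ,  0.        ,  1.        ]])}
{'fx': 493.7180043414956, 'fy': 493.7180043414956, 'cx': 284.05699925126135, 'cy': 206.72552104362282, 'camera_from_world': array([[ 1.06702261e-02, -9.99941248e-01,  1.90985855e-03,
        -1.95919538e-02],
       [ 9.97562536e-01,  1.07765184e-02,  6.89409399e-02,
        -5.53961073e-01],
       [-6.89574711e-02,  1.16958792e-03,  9.97618915e-01,
        -1.82176955e+00],
       [ 0.00000000e+00,  0.00000000e+00,  0.00000000e+00,
         1.00000000e+00]])}
```

View pics/scene0.png

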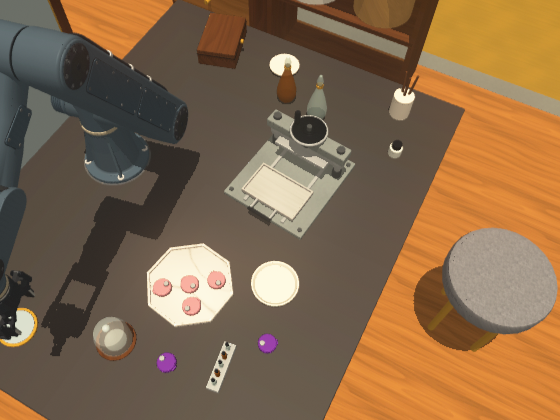

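View pics/top0.png

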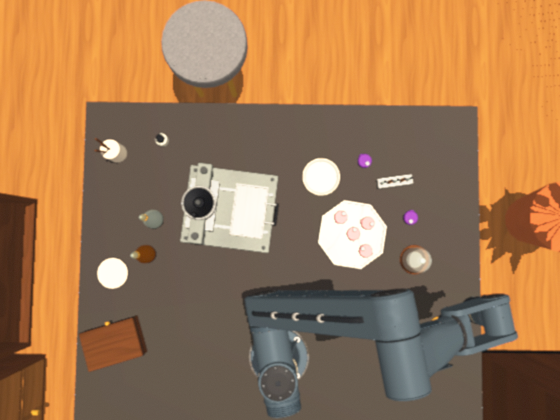

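The scene picture shows four pink compacts on the octagonal tray at about (190,285). The press is at (290,185) with its bed out, and purple look-alikes sit at (167,362) and (267,343). There are three candidate dishes in the scene view: (275,283), (284,65) and (15,325). I'll enlarge these to check.

```bash
cat > h.py <<'E'
import numpy as np,cv2
from station import *
def proj(n,P):
    c=camera_model(n);p=c["camera_from_world"]@np.r_[P,1]
    return np.array([c["cx"]+c["fx"]*p[0]/-p[2],c["cy"]-c["fy"]*p[1]/-p[2]])
def ray(n,uv,z):
    c=camera_model(n);M=c["camera_from_world"];R=M[:3,:3];o=-R.T@M[:3,3]
    d=R.T@np.array([(uv[0]-c["cx"])/c["fx"],-(uv[1]-c["cy"])/c["fy"],-1])
    return o+d*(z-o[2])/d[2]
def crop(im,x0,y0,x1,y1,k,f):
    o=cv2.resize(im[y0:y1,x0:x1],None,fx=k,fy=k,interpolation=cv2.INTER_CUBIC)
    cv2.imwrite(f,o[:,:,::-1])
def snap(n): return snapshot(n)
E
python3 - <<'E'
from h import *
a=cv2.imread('pics/scene0.png')[:,:,::-1];b=cv2.imread('pics/top0.png')[:,:,::-1]
crop(a,135,235,315,345,4,'pics/c1.png');crop(b,290,150,430,280,5,'pics/c2.png');crop(a,215,95,365,245,4,'pics/c3.png')
crop(b,165,150,295,265,5,'pics/c4.png')
E
```

```text
(no output)
```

View pics/c1.png

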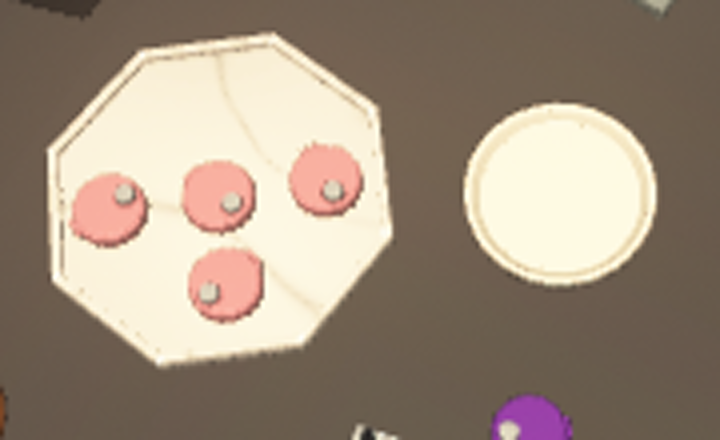

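View pics/c2.png

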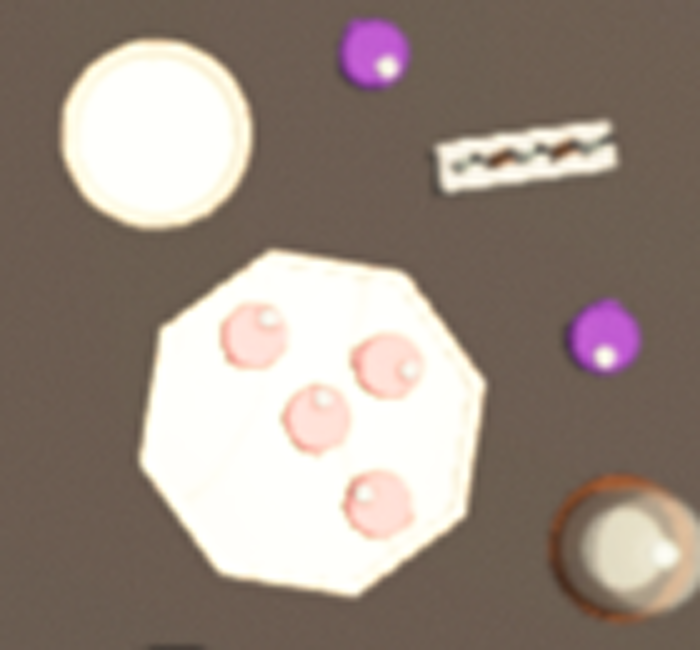

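View pics/c3.png

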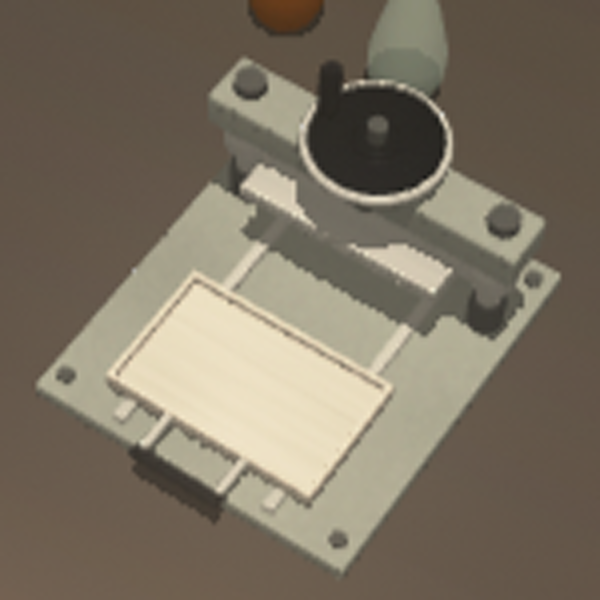

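View pics/c4.png

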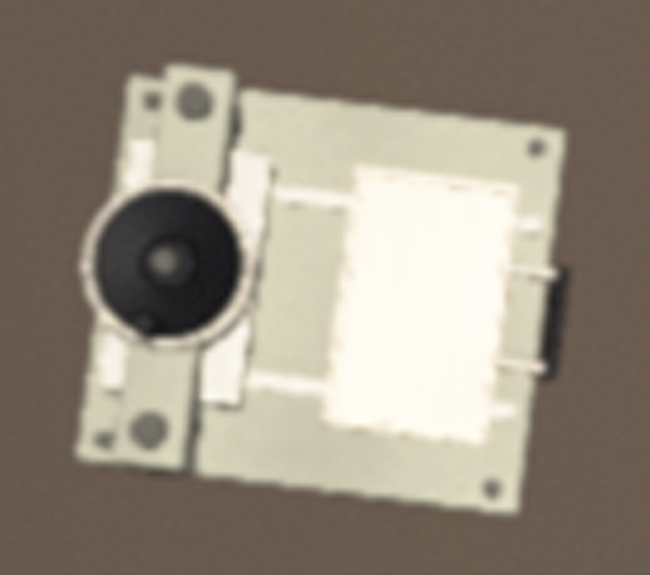

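The tray holds exactly four pink compacts. The white dish next to it, at scene (275,283) and top (321,177), is about 38 px wide, which matches 140 mm. The other plates are smaller or rimmed in gold. Next I'll measure positions.

```bash
cat >> h.py <<'E'
def pinkblobs(im,n,z,roi=None):
    hsv=cv2.cvtColor(np.ascontiguousarray(im),cv2.COLOR_RGB2HSV).astype(int)
    H,S,V=hsv[...,0],hsv[...,1],hsv[...,2]
    m=(((H<9)|(H>172))&(S>(60 if n=='scene' else 22))&(V>150)).astype(np.uint8)
    if roi is not None:
        k=np.zeros_like(m);x0,y0,x1,y1=roi;k[y0:y1,x0:x1]=1;m=m*k
    out=[]
    cs,_=cv2.findContours(m,cv2.RETR_EXTERNAL,cv2.CHAIN_APPROX_NONE)
    for c in cs:
        if cv2.contourArea(c)<60: continue
        h=cv2.convexHull(c);mo=cv2.moments(h);u=np.array([mo['m10'],mo['m01']])/mo['m00']
        # button: low-saturation pixels within the hull
        mk=np.zeros_like(m);cv2.drawContours(mk,[h],-1,1,-1)
        mk=cv2.erode(mk,np.ones((3,3),np.uint8))
        ps=np.median(S[(mk>0)&(m>0)])
        w=np.clip((ps-S)/ps-0.25,0,1)*mk
        ys,xs=np.nonzero(w>0);ww=w[ys,xs]
        b=np.array([np.average(xs,weights=ww),np.average(ys,weights=ww)]) if len(xs) else None
        P=ray(n,u,z)
        out.append((u,P,b,cv2.contourArea(h),len(xs)))
    return out
E
python3 - <<'E'
from h import *
np.set_printoptions(precision=4,suppress=True)
a=cv2.imread('pics/scene0.png')[:,:,::-1];b=cv2.imread('pics/top0.png')[:,:,::-1]
for n,im,roi in(("scene",a,(140,235,240,330)),("top",b,(310,195,390,270))):
    for u,P,bt,ar,nn in pinkblobs(im,n,.028-.004,roi):
        B=ray(n,bt,.034) if bt is not None else None
        print(n,u,P[:2],'btn',bt,B[:2],'d',B[:2]-P[:2],np.hypot(*(B-P)[:2]),ar,nn)
# dish
for n,im,roi in(("scene",a,(245,258,303,308)),("top",b,(300,156,342,199))):
    x0,y0,x1,y1=roi;s=im[y0:y1,x0:x1].astype(int).sum(2)>480
    c=max(cv2.findContours(s.astype(np.uint8),0,1)[0],key=cv2.contourArea)
    e=cv2.fitEllipse(c);u=np.array(e[0])+[x0,y0];print('dish',n,u,e[1],ray(n,u,.014))
# tray
for n,im,roi in(("scene",a,(140,235,240,330)),("top",b,(310,195,390,275))):
    x0,y0,x1,y1=roi;s=im[y0:y1,x0:x1].astype(int).sum(2)>400
    c=cv2.convexHull(max(cv2.findContours(s.astype(np.uint8),0,1)[0],key=cv2.contourArea))
    p=cv2.approxPolyDP(c,4,True)[:,0]+[x0,y0];w=np.array([ray(n,q,.017)[:2] for q in p]);print('tray',n,w,w.mean(0))
E
```

```text
scene [191.082  305.6411] [ 0.4967 -0.3259] btn [186.6645 307.7777] [ 0.4922 -0.3393] d [-0.0045 -0.0134] 0.014164974705112144 254.0 21
scene [161.5496 287.3691] [ 0.394  -0.3197] btn [165.6405 283.0127] [ 0.4005 -0.3058] d [0.0065 0.0139] 0.015377384339014205 242.0 17
scene [189.2177 283.8401] [ 0.4573 -0.2735] btn [192.536  285.1647] [ 0.4709 -0.2752] d [ 0.0136 -0.0017] 0.01370814288331755 233.5 18
scene [215.903  279.6532] [ 0.5176 -0.2265] btn [217.7646 282.2496] [ 0.5291 -0.2339] d [ 0.0115 -0.0074] 0.01365780000593542 235.5 19
top [364.9498 250.4779] [ 0.3949 -0.3144] btn [362.5063 248.3291] [ 0.4028 -0.3038] d [0.008  0.0106] 0.013284379247813012 109.5 7
top [352.609  233.6362] [ 0.4566 -0.2687] btn [354.2977 229.9023] [ 0.4702 -0.2735] d [ 0.0137 -0.0048] 0.014478607805495066 104.0 3Traceback (most recent call last):
  File "<stdin>", line 7, in <module>
TypeError: 'NoneType' object is not subscriptable
```

```bash
python3 - <<'E'
s=open('h.py').read()
s=s.replace("b=np.array([np.average(xs,weights=ww),np.average(ys,weights=ww)]) if len(xs) else None","b=np.array([np.average(xs,weights=ww),np.average(ys,weights=ww)]) if len(xs) else u")
open('h.py','w').write(s)
E
cat > m1.py <<'E'
from h import *
np.set_printoptions(precision=4,suppress=True)
a=cv2.imread('pics/scene0.png')[:,:,::-1];b=cv2.imread('pics/top0.png')[:,:,::-1]
for n,im,roi in(("top",b,(310,195,390,270)),):
    for u,P,bt,ar,nn in pinkblobs(im,n,.028-.004,roi):
        B=ray(n,bt,.034)
        print(n,u,P[:2],'btn',bt,B[:2],'d',B[:2]-P[:2],np.hypot(*(B-P)[:2]),ar,nn)
for n,im,roi in(("scene",a,(245,258,303,308)),("top",b,(300,156,342,199))):
    x0,y0,x1,y1=roi;s=im[y0:y1,x0:x1].astype(int).sum(2)>480
    c=max(cv2.findContours(s.astype(np.uint8),0,1)[0],key=cv2.contourArea)
    e=cv2.fitEllipse(c);u=np.array(e[0])+[x0,y0];print('dish',n,u,e[1],ray(n,u,.014))
for n,im,roi in(("scene",a,(140,235,240,330)),("top",b,(310,195,390,275))):
    x0,y0,x1,y1=roi;s=im[y0:y1,x0:x1].astype(int).sum(2)>400
    c=cv2.convexHull(max(cv2.findContours(s.astype(np.uint8),0,1)[0],key=cv2.contourArea))
    p=cv2.approxPolyDP(c,4,True)[:,0]+[x0,y0];w=np.array([ray(n,q,.017)[:2] for q in p]);print('tray',n,w.tolist(),w.mean(0))
def C(n,x,y,z,k,ox,oy): return ray(n,((x-.5)/k+ox,(y-.5)/k+oy),z)[:2]
sc=lambda x,y,z:C("scene",x+.5-1.5,y+.5-1.5,z,4,215,95)
tp=lambda x,y,z:C("top",x-2,y-2,z,5,165,150)
print('base corners scene',sc(38,385,.018),sc(343,574,.018),sc(560,272,.018),sc(215,183,.018))
print('base corners top',tp(78,458,.018),tp(130,76,.018),tp(566,130,.018),tp(518,513,.018))
print('bed rim scene',sc(106,380,.039),sc(196,274,.039),sc(392,384,.039),sc(309,500,.039))
print('bed rim top',tp(356,166,.039),tp(519,186,.039),tp(487,442,.039),tp(323,422,.039))
print('handle top',tp(564,268,.04),tp(548,376,.04),'scene',sc(132,448,.034),sc(222,505,.034))
print('wheel scene',sc(376,141,.160),'hub/spindle top',sc(377,124,.184),'top rim',tp(167,267,.160),'spindle',tp(170,262,.184))
print('columns top',tp(195,101,.146),tp(150,430,.146),'scene',sc(250,80,.150),sc(503,221,.150))
print('knob scene top',sc(331,70,.218),'top',tp(145,325,.218))
E
python3 m1.py
```

```text
top [364.9498 250.4779] [ 0.3949 -0.3144] btn [362.5063 248.3291] [ 0.4028 -0.3038] d [0.008  0.0106] 0.013284379247813012 109.5 7
top [352.609  233.6362] [ 0.4566 -0.2687] btn [354.2977 229.9023] [ 0.4702 -0.2735] d [ 0.0137 -0.0048] 0.014478607805495066 104.0 3
top [366.4844 222.8247] [ 0.4972 -0.3202] btn [366.4844 222.8247] [ 0.4968 -0.3185] d [-0.0004  0.0017] 0.0017282066461065605 96.0 0
top [340.2103 217.0085] [ 0.5178 -0.2226] btn [342.9839 214.    ] [ 0.5285 -0.2317] d [ 0.0107 -0.0091] 0.014059728397250733 97.5 2
dish scene [274.5877 282.9938] (44.50613784790039, 47.36830139160156) [ 0.6685 -0.1523  0.014 ]
dish top [320.8322 176.3039] (37.01047897338867, 37.135894775390625) [ 0.6705 -0.1505  0.014 ]
tray scene [[0.42150879642774186, -0.1421970861367594], [0.5192583107265483, -0.15596561681541377], [0.5797337530934611, -0.24263386548820592], [0.5642897173224136, -0.33692910938591036], [0.4845987693114573, -0.3958541577459943], [0.38743524707815225, -0.3797589228956756], [0.3262328189709168, -0.29593758564635464], [0.34230787801320406, -0.1999173186093801]] [ 0.4532 -0.2686]
[... 319 characters left out ...]
[0.5248864379805264, -0.1554660408178676]] [ 0.4557 -0.2675]
base corners scene [0.3845 0.0444] [0.6701 0.0098] [0.703  0.3392] [0.4137 0.2846]
base corners top [0.4222 0.3708] [0.7085 0.339 ] [0.6712 0.0114] [0.385  0.0437]
bed rim scene [0.4364 0.063 ] [0.4504 0.1838] [0.6336 0.1655] [0.6234 0.0434]
bed rim top [0.6399 0.1662] [0.6264 0.0454] [0.4371 0.0665] [0.4505 0.1872]
handle top [0.5658 0.0114] [0.4861 0.0223] scene [0.4825 0.0219] [0.5665 0.0109]
wheel scene [0.5525 0.2838] hub/spindle top [0.5528 0.2809] top rim [0.5544 0.2833] spindle [0.556  0.2772]
columns top [0.6718 0.2689] [0.4424 0.2949] scene [0.4368 0.298 ] [0.6666 0.2689]
knob scene top [0.5103 0.2848] top [0.5113 0.287 ]
```

```bash
cat >> h.py <<'E'
from scipy.spatial.transform import Rotation as Ro
def Rt(yaw): # yaw: jaw axis (tool z) = world Y turned by yaw about Z; tool y = down
    return Ro.from_euler('z',yaw)*Ro.from_matrix(np.array([[1,0,0],[0,0,1],[0,-1,0]]).T if False else np.column_stack([[1,0,0],[0,0,-1],[0,1,0]]))
def plan(x,y,z,yaw,s=None):
    s=s or sense();R=Ro.from_quat(s["tool_rot"]);T=Rt(yaw)
    d=R.inv().apply(np.array([x,y,z])-s["tcp_pos"]);r=(R.inv()*T).as_rotvec()
    n=max(np.abs(np.linalg.norm(d)/.05),np.degrees(np.linalg.norm(r))/8.5)
    print('d',np.round(d,4),'r',np.round(r,4),'rows>=%.1f'%n)
E
python3 - <<'E'
from h import *
s=sense();R=Ro.from_quat(s["tool_rot"]);print(R.as_matrix().round(3))
plan(.457,-.271,.12,0)
plan(.457,-.271,.12,np.pi)
# top-view button C
for px in [(371.4,223.4)]: print(ray("top",px,.034))
E
```

```text
[[-0.931 -0.     0.365]
 [-0.365  0.002 -0.931]
 [-0.    -1.    -0.002]]
d [-0.3263  0.1109 -0.205 ] r [ 0.     -2.7678 -0.0028] rows>=18.7
d [-0.3263  0.1109 -0.205 ] r [0.002  0.3738 0.    ] rows>=8.0
[ 0.49490393 -0.33665941  0.034     ]
```

Run:
```python
from h import *
plan(.4015,-.305,.20,np.pi)
```

```text
d [-0.2622  0.0309 -0.1937] r [0.002  0.3738 0.    ] rows>=6.6
```

Call:
{"method": "play_rows", "body": {"deltas": [[-0.2622,0.0309,-0.1937,0.002,0.3738,0],[-0.2622,0.0309,-0.1937,0.002,0.3738,0],[-0.2622,0.0309,-0.1937,0.002,0.3738,0],[-0.2622,0.0309,-0.1937,0.002,0.3738,0],[-0.2622,0.0309,-0.1937,0.002,0.3738,0],[-0.2622,0.0309,-0.1937,0.002,0.3738,0],[-0.2622,0.0309,-0.1937,0.002,0.3738,0],[-0.2622,0.0309,-0.1937,0.002,0.3738,0],[-0.2622,0.0309,-0.1937,0.002,0.3738,0],[-0.2622,0.0309,-0.1937,0.002,0.3738,0],[-0.2622,0.0309,-0.1937,0.002,0.3738,0]], "gripper": 0, "force": 30}}

```text
t: 1.2
tcp_pos: [0.4012, -0.3072, 0.2005]
tool_rot: [-0.001, -0.706, 0.708, 0.0]
force: [-0.4, 0.1, 0.1]
finger_gap: 0.003
```

Call:
{"method": "play_rows", "body": {"deltas": [[0,0.05,-0.002,0,0,0],[0,0.1,-0.002,0,0,0],[0,0.14,-0.002,0,0,0],[0,0.158,-0.002,0,0,0],[0,0.158,-0.002,0,0,0],[0,0.158,-0.002,0,0,0]]}}

```text
t: 1.8
tcp_pos: [0.4015, -0.3051, 0.0425]
tool_rot: [-0.001, -0.706, 0.708, 0.0]
force: [0.1, 0.2, 0.5]
finger_gap: 0.003
```

Run:
```python
from h import *
im=snap("scene");crop(im,135,235,235,345,6,'pics/p1.png');im=snap("top");crop(im,300,190,400,280,6,'pics/p2.png')
s=sense();print(s['tcp_pos'],s['force'],s['q'].round(2))
```

```text
[ 0.40222256 -0.30537629  0.04364662] [0.3329035  0.05831223 0.42089447] [-0.87  0.68  1.88 -0.    0.58  0.7 ]
```

View pics/p1.png

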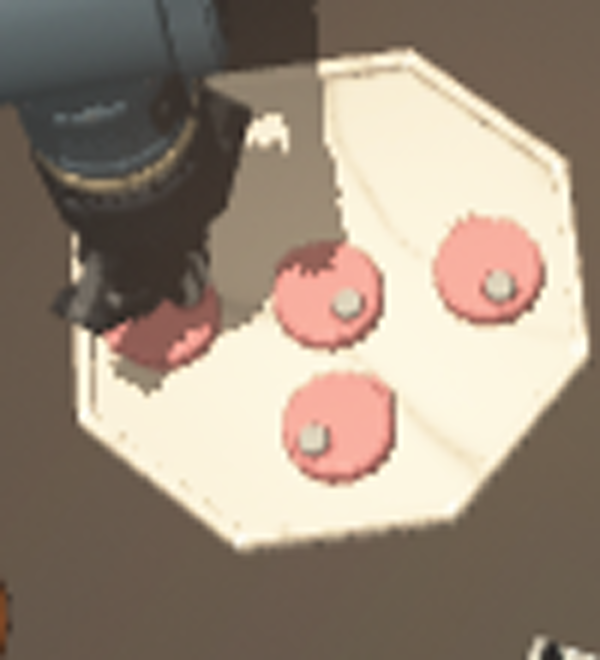

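The gripper is over compact A's button, around crop (160,290). I'll press slowly.

Call:
{"method": "play_rows", "body": {"deltas": [[0,0.004,0,0,0,0],[0,0.008,0,0,0,0],[0,0.01,0,0,0,0],[0,0.011,0,0,0,0],[0,0.012,0,0,0,0],[0,0.012,0,0,0,0]]}}

```text
t: 2.5
tcp_pos: [0.402, -0.3044, 0.0305]
tool_rot: [-0.0, -0.706, 0.708, -0.0]
force: [-0.0, -1.7, 1.6]
finger_gap: -0.001
```

Call:
{"method": "play_rows", "body": {"deltas": [[0,0.001,0,0,0,0],[0,0.002,0,0,0,0],[0,0.002,0,0,0,0]]}}

```text
t: 2.8
tcp_pos: [0.402, -0.3044, 0.0286]
tool_rot: [-0.0, -0.706, 0.708, -0.0]
force: [0.9, -0.4, 4.4]
finger_gap: 0.001
```

Call:
{"method": "play_rows", "body": {"deltas": [[0,0.001,0,0,0,0],[0,0.001,0,0,0,0]]}}

```text
t: 3.0
tcp_pos: [0.402, -0.3045, 0.0285]
tool_rot: [-0.0, -0.706, 0.708, -0.0]
force: [-0.9, 0.1, 12.5]
finger_gap: -0.0
```

Call:
{"method": "play_rows", "body": {"deltas": [[0,-0.005,0,0,0,0],[0,-0.012,0,0,0,0],[0,-0.012,0,0,0,0],[0,-0.008,0,0,0,0],[0,-0.004,0,0,0,0],[0,-0.0025,0,0,0,0],[0,-0.0025,0,0,0,0],[0,-0.0025,0,0,0,0]]}}

```text
t: 3.8
tcp_pos: [0.4015, -0.3039, 0.0297]
tool_rot: [0.0, -0.707, 0.708, -0.0]
force: [-0.0, -0.6, 1.7]
finger_gap: 0.0
```

Run:
```python
from h import *
for i in range(4):
    s=sense();print(s['t'],s['tcp_pos'].round(4),s['force'].round(2)); snapshot("top")
```

```text
3.8 [ 0.4015 -0.3039  0.0297] [-0.02 -0.63  1.71]
3.85 [ 0.4015 -0.3039  0.0298] [-0.76  0.75  1.  ]
3.9 [ 0.4016 -0.3039  0.0298] [0.24 0.75 1.87]
3.95 [ 0.4015 -0.3039  0.0299] [0.63 1.05 1.99]
```

Call:
{"method": "play_rows", "body": {"deltas": [[0,-0.01,0,0,0,0],[0,-0.015,0,0,0,0],[0,-0.015,0,0,0,0],[0,-0.015,0,0,0,0]]}}

```text
t: 4.4
tcp_pos: [0.4018, -0.3042, 0.0453]
tool_rot: [-0.0, -0.706, 0.708, -0.0]
force: [-0.1, -0.3, -0.6]
finger_gap: -0.001
```

```bash
cat > f.py <<'E'
from h import *
F=[];Z=[]
for i in range(4):
    s=sense();F.append(s['force']);Z.append(s['tcp_pos']);im=snapshot("scene")
print(s['t'],np.mean(Z,0).round(4),np.mean(F,0).round(2),np.std(F,0).round(2))
import sys
if len(sys.argv)>1: crop(im,135,235,235,345,6,'pics/%s.png'%sys.argv[1])
E
python3 f.py p3
```

```text
4.55 [ 0.4017 -0.3041  0.045 ] [-0.02 -0.07 -0.16] [0.39 0.6  0.34]
```

Call:
{"method": "play_rows", "body": {"deltas": [[0,0.007,0,0,0,0],[0,0.011,0,0,0,0],[0,0.0155,0,0,0,0],[0,0.0155,0,0,0,0],[0,0.0155,0,0,0,0]]}}

```text
t: 5.1
tcp_pos: [0.4015, -0.3039, 0.0291]
tool_rot: [0.0, -0.707, 0.708, 0.0]
force: [0.3, 0.0, 2.0]
finger_gap: 0.003
```

```bash
python3 f.py
```

```text
5.25 [ 0.4015 -0.3039  0.0293] [-0.5   0.33  2.22] [0.55 0.26 0.25]
```

View pics/p3.png

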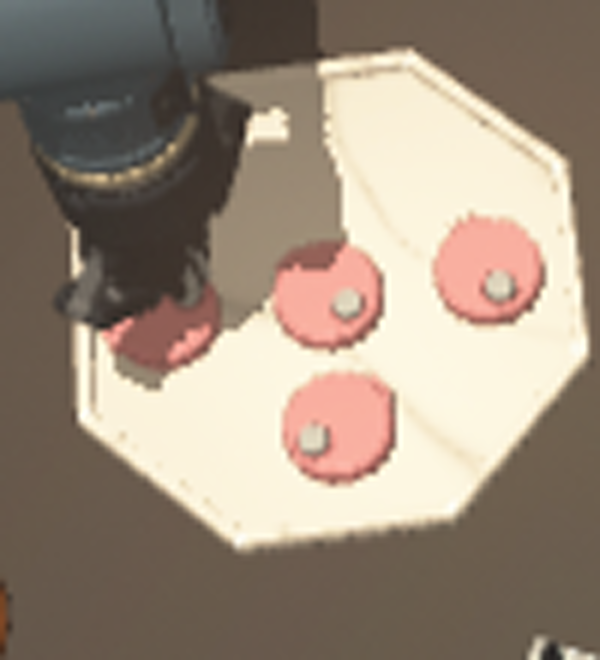

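Call:
{"method": "play_rows", "body": {"deltas": [[0,-0.003,0,0,0,0],[0,-0.003,0,0,0,0],[0,-0.0025,0,0,0,0],[0,-0.0025,0,0,0,0]]}}

```text
t: 5.7
tcp_pos: [0.4019, -0.3044, 0.0321]
tool_rot: [-0.0, -0.706, 0.708, -0.0]
force: [0.6, -0.0, 2.6]
finger_gap: -0.002
```

```bash
python3 f.py
```

```text
5.85 [ 0.4019 -0.3044  0.0321] [ 0.38 -0.38  2.11] [0.44 0.67 0.33]
```

A is faulty, since it still pushes back at 32 mm height. B is next.

Call:
{"method": "play_rows", "body": {"deltas": [[0,-0.02,0,0,0,0],[-0.03,-0.025,-0.015,0,0,0],[-0.069,-0.025,-0.03,0,0,0],[-0.069,-0.015,-0.03,0,0,0],[-0.069,-0.008,-0.03,0,0,0],[-0.069,-0.004,-0.03,0,0,0],[-0.069,-0.002,-0.03,0,0,0],[-0.069,-0.001,-0.03,0,0,0],[-0.069,0.0005,-0.03,0,0,0],[-0.069,0.002,-0.03,0,0,0],[-0.069,0.003,-0.03,0,0,0],[-0.069,0.003,-0.03,0,0,0]]}}

```text
t: 7.1
tcp_pos: [0.4703, -0.2741, 0.029]
tool_rot: [0.0, -0.706, 0.708, 0.0]
force: [-2.8, 0.9, 3.2]
finger_gap: 0.002
```

Call:
{"method": "play_rows", "body": {"deltas": [[0,0.0005,0,0,0,0],[0,0.0005,0,0,0,0]]}}

```text
t: 7.3
tcp_pos: [0.4705, -0.2741, 0.0286]
tool_rot: [0.0, -0.706, 0.708, -0.0]
force: [-3.5, -0.1, 4.9]
finger_gap: 0.003
```

Call:
{"method": "play_rows", "body": {"deltas": [[0,0.0007,0,0,0,0],[0,0.001,0,0,0,0]]}}

```text
t: 7.5
tcp_pos: [0.4705, -0.2741, 0.0285]
tool_rot: [0.0, -0.706, 0.708, -0.0]
force: [-4.9, 1.2, 13.1]
finger_gap: -0.0
```

Call:
{"method": "play_rows", "body": {"deltas": [[0,-0.005,0,0,0,0],[0,-0.012,0,0,0,0],[0,-0.012,0,0,0,0],[0,-0.008,0,0,0,0],[0,-0.0045,0,0,0,0],[0,-0.003,0,0,0,0],[0,-0.003,0,0,0,0],[0,-0.003,0,0,0,0]]}}

```text
t: 8.3
tcp_pos: [0.4709, -0.2742, 0.0302]
tool_rot: [-0.0, -0.706, 0.708, -0.0]
force: [1.5, 0.2, 1.3]
finger_gap: 0.001
```

```bash
python3 f.py
```

```text
8.45 [ 0.4709 -0.2742  0.0303] [ 1.11 -0.19  1.38] [0.36 0.43 0.17]
```

Call:
{"method": "play_rows", "body": {"deltas": [[0,-0.0018,0,0,0,0],[0,-0.0018,0,0,0,0],[0,-0.0018,0,0,0,0]]}}

```text
t: 8.8
tcp_pos: [0.4703, -0.2739, 0.0323]
tool_rot: [0.0, -0.707, 0.708, 0.0]
force: [-0.4, -0.3, 1.9]
finger_gap: -0.003
```

```bash
python3 f.py
```

```text
8.95 [ 0.4704 -0.2739  0.0322] [-0.19  0.39  1.7 ] [0.25 0.86 0.27]
```

Call:
{"method": "play_rows", "body": {"deltas": [[0,-0.02,0,0,0,0],[0,-0.04,0,0,0,0],[0,-0.04,0,0,0,0],[0,-0.04,0,0,0,0]]}}

```text
t: 9.4
tcp_pos: [0.4706, -0.274, 0.0721]
tool_rot: [-0.0, -0.706, 0.708, -0.0]
force: [-0.9, -0.1, 0.4]
finger_gap: -0.0
```

```bash
python3 f.py p4
```

```text
9.55 [ 0.4703 -0.2737  0.0716] [ 0.15  0.16 -0.11] [0.72 0.21 0.72]
```

View pics/p4.png

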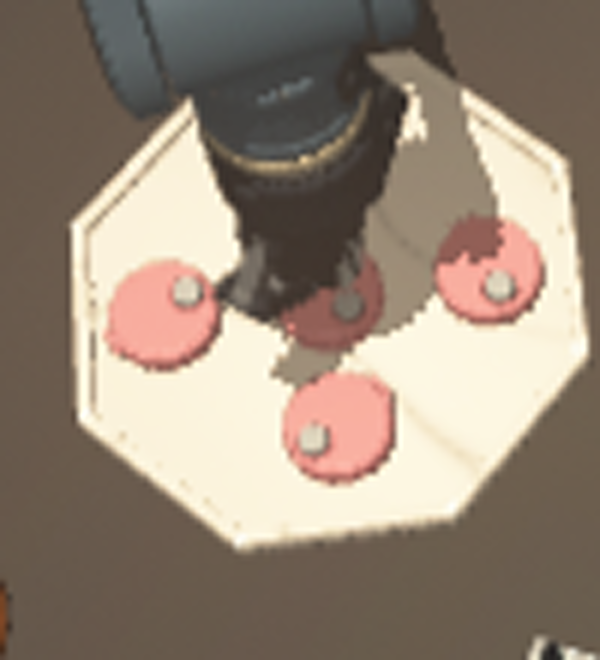

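B also springs back: 1.7 N at 32 mm, against about 0 N in free air. C is next.

Call:
{"method": "play_rows", "body": {"deltas": [[-0.015,0,0.04,0,0,0],[-0.023,0.005,0.064,0,0,0],[-0.023,0.02,0.064,0,0,0],[-0.023,0.031,0.064,0,0,0],[-0.023,0.035,0.064,0,0,0],[-0.023,0.0375,0.064,0,0,0],[-0.023,0.039,0.064,0,0,0],[-0.023,0.0405,0.064,0,0,0],[-0.023,0.042,0.064,0,0,0],[-0.023,0.043,0.064,0,0,0],[-0.023,0.0435,0.064,0,0,0]]}}

```text
t: 10.7
tcp_pos: [0.4939, -0.3379, 0.029]
tool_rot: [-0.0, -0.706, 0.708, -0.0]
force: [-0.2, 1.4, 1.2]
finger_gap: -0.002
```

Call:
{"method": "play_rows", "body": {"deltas": [[0,0.0005,0,0,0,0],[0,0.001,0,0,0,0]]}}

```text
t: 10.9
tcp_pos: [0.4939, -0.3381, 0.0285]
tool_rot: [-0.0, -0.706, 0.708, -0.0]
force: [-1.4, 2.9, 9.3]
finger_gap: -0.004
```

Call:
{"method": "play_rows", "body": {"deltas": [[0,0.0006,0,0,0,0],[0,0.0006,0,0,0,0]]}}

```text
t: 11.1
tcp_pos: [0.4939, -0.338, 0.0285]
tool_rot: [-0.0, -0.706, 0.708, -0.0]
force: [-1.8, 3.6, 10.3]
finger_gap: -0.001
```

Call:
{"method": "play_rows", "body": {"deltas": [[0,-0.005,0,0,0,0],[0,-0.012,0,0,0,0],[0,-0.012,0,0,0,0],[0,-0.008,0,0,0,0],[0,-0.0045,0,0,0,0],[0,-0.003,0,0,0,0],[0,-0.003,0,0,0,0],[0,-0.003,0,0,0,0]]}}

```text
t: 11.9
tcp_pos: [0.4936, -0.338, 0.0299]
tool_rot: [0.0, -0.707, 0.708, 0.0]
force: [0.3, 0.5, 0.3]
finger_gap: -0.001
```

```bash
python3 f.py
```

```text
12.05 [ 0.4936 -0.3381  0.0301] [0.02 0.18 0.13] [0.43 0.29 0.29]
```

Call:
{"method": "play_rows", "body": {"deltas": [[0,0.001,0,0,0,0],[0,0.001,0,0,0,0],[0,0.001,0,0,0,0]]}}

```text
t: 12.4
tcp_pos: [0.4936, -0.3381, 0.0292]
tool_rot: [-0.0, -0.706, 0.708, -0.0]
force: [-0.4, -0.6, 0.0]
finger_gap: 0.004
```

```bash
python3 f.py
```

```text
12.55 [ 0.4937 -0.3381  0.0292] [-0.34 -0.05  0.17] [0.29 0.61 0.07]
```

C stays down, so it's sound. I'll rise, check the picture, then do D.

Call:
{"method": "play_rows", "body": {"deltas": [[0,-0.03,0,0,0,0],[0,-0.04,0,0,0,0],[-0.01,-0.045,-0.04,0,0,0],[-0.02,-0.045,-0.08,0,0,0],[-0.035,-0.045,-0.105,0,0,0],[-0.035,-0.045,-0.105,0,0,0],[-0.035,-0.045,-0.105,0,0,0]]}}

```text
t: 13.3
tcp_pos: [0.5291, -0.2327, 0.0741]
tool_rot: [0.0, -0.706, 0.708, -0.001]
force: [0.4, -0.5, -0.3]
finger_gap: -0.002
```

```bash
python3 f.py p5
```

```text
13.45 [ 0.5288 -0.2336  0.0741] [ 0.24 -0.26  0.16] [0.17 0.65 0.27]
```

View pics/p5.png

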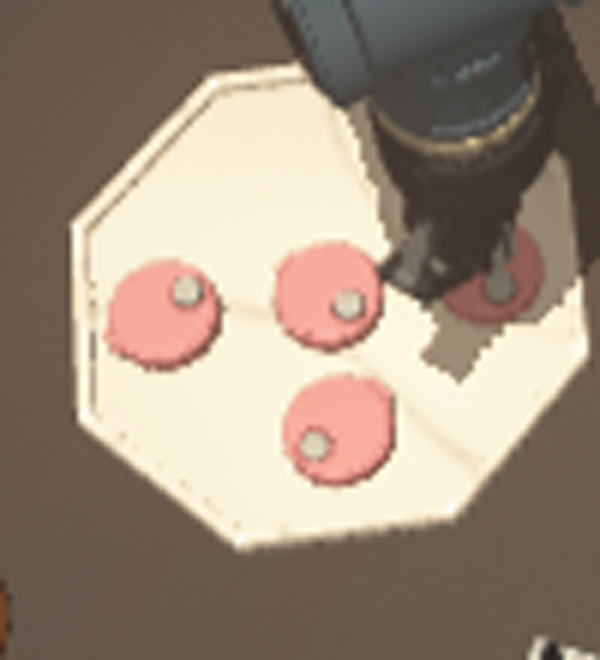

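In the picture C's button is visibly lower, at crop (315,445) where it was (315,440). A and B are unchanged, and D sits under the tool. Pressing D.

Call:
{"method": "play_rows", "body": {"deltas": [[0,0.02,0,0,0,0],[0,0.033,0,0,0,0],[0,0.037,0,0,0,0],[0,0.039,0,0,0,0],[0,0.041,0,0,0,0],[0,0.0425,0,0,0,0],[0,0.044,0,0,0,0],[0,0.0455,0,0,0,0],[0,0.046,0,0,0,0]]}}

```text
t: 14.4
tcp_pos: [0.5287, -0.2332, 0.0285]
tool_rot: [-0.0, -0.706, 0.708, -0.0]
force: [-2.9, -0.2, 8.3]
finger_gap: -0.003
```

Call:
{"method": "play_rows", "body": {"deltas": [[0,0.0005,0,0,0,0],[0,0.0008,0,0,0,0]]}}

```text
t: 14.6
tcp_pos: [0.5288, -0.2333, 0.0285]
tool_rot: [-0.0, -0.706, 0.708, -0.0]
force: [-4.9, 0.3, 12.5]
finger_gap: -0.001
```

Call:
{"method": "play_rows", "body": {"deltas": [[0,-0.005,0,0,0,0],[0,-0.012,0,0,0,0],[0,-0.012,0,0,0,0],[0,-0.008,0,0,0,0],[0,-0.0045,0,0,0,0],[0,-0.0025,0,0,0,0],[0,-0.0025,0,0,0,0],[0,-0.0025,0,0,0,0]]}}

```text
t: 15.4
tcp_pos: [0.5285, -0.2329, 0.0293]
tool_rot: [0.0, -0.707, 0.708, 0.0]
force: [0.1, 1.0, -0.3]
finger_gap: -0.004
```

```bash
python3 f.py
```

```text
15.55 [ 0.5286 -0.233   0.0295] [-0.21  0.38 -0.16] [0.36 0.45 0.25]
```

Call:
{"method": "play_rows", "body": {"deltas": [[0,0.0005,0,0,0,0],[0,0.0005,0,0,0,0],[0,0.0005,0,0,0,0]]}}

```text
t: 15.9
tcp_pos: [0.5287, -0.2331, 0.0293]
tool_rot: [-0.0, -0.706, 0.708, -0.0]
force: [-0.2, -0.2, -0.1]
finger_gap: 0.005
```

```bash
python3 f.py
```

```text
16.05 [ 0.5287 -0.2331  0.0293] [-0.45  0.05 -0.3 ] [0.46 0.42 0.52]
```

C and D are sound, A and B are faulty. I'll retreat and re-measure.

Call:
{"method": "play_rows", "body": {"deltas": [[0,-0.05,0,0,0,0],[0,-0.1,0,0,0,0],[0,-0.15,-0.03,0,0,0],[0,-0.17,-0.08,0,0,0],[0,-0.17,-0.13,0,0,0],[0,-0.17,-0.18,0,0,0],[0,-0.17,-0.2,0,0,0],[0,-0.17,-0.2,0,0,0]], "gripper": 0.075}}

```text
t: 16.9
tcp_pos: [0.5274, -0.0288, 0.199]
tool_rot: [0.002, -0.707, 0.707, -0.002]
force: [0.2, -1.3, -0.7]
finger_gap: 0.881
```

```bash
cat > look.py <<'E'
from h import *
import sys
np.set_printoptions(precision=4,suppress=True)
t=sys.argv[1];ex=sys.argv[2:] 
a=snap("scene");b=snap("top")
cv2.imwrite(f'pics/{t}s.png',a[:,:,::-1]);cv2.imwrite(f'pics/{t}t.png',b[:,:,::-1])
A=pinkblobs(a,"scene",.024,(130,120,330,335));B=pinkblobs(b,"top",.024,(200,150,400,280))
for u,P,bt,ar,nn in A: print('S',u,P[:2],'btn',ray("scene",bt,.031)[:2],ar)
for u,P,bt,ar,nn in B: print('T',u,P[:2],ar)
crop(a,135,165,315,345,3,f'pics/{t}c.png')
E
python3 look.py k1
```

```text
S [191.2015 306.2236] [ 0.4979 -0.3272] btn [ 0.4934 -0.3409] 249.0
S [161.5364 287.3374] [ 0.3939 -0.3197] btn [ 0.3997 -0.3053] 243.0
S [189.4156 284.0593] [ 0.4582 -0.2738] btn [ 0.4704 -0.2751] 239.0
S [215.9729 279.8337] [ 0.5181 -0.2269] btn [ 0.5296 -0.2335] 227.5
T [364.9498 250.4779] [ 0.3949 -0.3144] 109.5
T [352.5926 233.3148] [ 0.4578 -0.2687] 108.0
T [366.9492 222.5127] [ 0.4984 -0.3219] 105.0
T [340.0338 216.7874] [ 0.5186 -0.2219] 103.5
```

View pics/k1c.png

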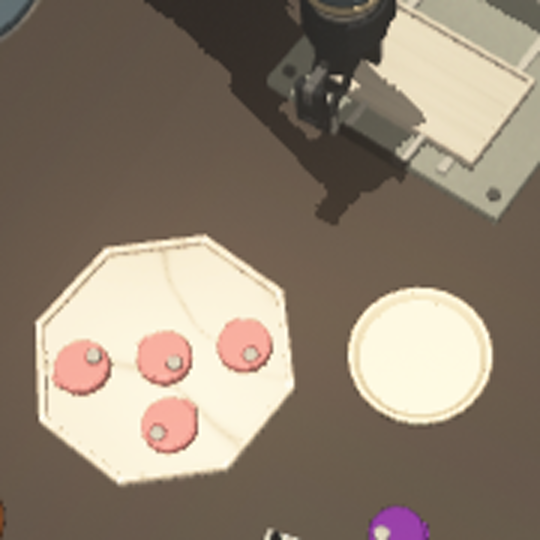

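Run:
```python
from h import *
plan(.5184,-.2245,.08,np.pi+.64)
```

```text
d [0.0107 0.1194 0.1919] r [-2.700e-03 -6.379e-01  1.000e-04] rows>=4.5
```

Call:
{"method": "play_rows", "body": {"deltas": [[0.0107,0.03,0.192,-0.002,-0.638,0],[0.0107,0.05,0.192,-0.002,-0.638,0],[0.0107,0.08,0.192,-0.002,-0.638,0],[0.0107,0.119,0.192,-0.002,-0.638,0],[0.0107,0.119,0.192,-0.002,-0.638,0],[0.0107,0.119,0.192,-0.002,-0.638,0],[0.0107,0.119,0.192,-0.002,-0.638,0],[0.0107,0.119,0.192,-0.002,-0.638,0]]}}

```text
t: 17.8
tcp_pos: [0.5182, -0.2254, 0.0811]
tool_rot: [0.221, -0.671, 0.672, -0.222]
force: [-0.4, 0.6, -0.1]
finger_gap: 0.879
```

Run:
```python
from h import *
plan(.5184,-.2245,.014,np.pi+.64); im=snap("scene");crop(im,135,225,315,345,4,'pics/g1.png')
```

```text
d [-0.0007  0.0671 -0.0007] r [-0.0011 -0.0032 -0.0003] rows>=1.3
```

View pics/g1.png

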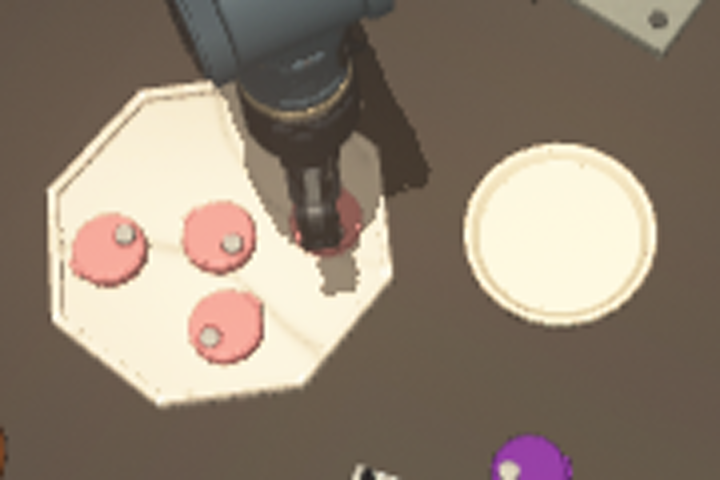

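Call:
{"method": "play_rows", "body": {"deltas": [[-0.0007,0.03,-0.0007,0,0,0],[-0.0007,0.055,-0.0007,0,0,0],[-0.0007,0.067,-0.0007,0,0,0],[-0.0007,0.0675,-0.0007,0,0,0]]}}

```text
t: 18.25
tcp_pos: [0.5179, -0.2229, 0.0125]
tool_rot: [-0.223, 0.672, -0.671, 0.222]
force: [0.2, -0.0, 0.6]
finger_gap: 0.88
```

Call:
{"method": "play_rows", "body": {"deltas": [[0,0,0,0,0,0],[0,0,0,0,0,0],[0,0,0,0,0,0],[0,0,0,0,0,0],[0,0,0,0,0,0],[0,0,0,0,0,0]], "gripper": 0.02, "force": 35}}

```text
t: 18.85
tcp_pos: [0.5191, -0.2243, 0.0145]
tool_rot: [0.221, -0.671, 0.672, -0.222]
force: [-0.5, 1.8, 5.6]
finger_gap: 0.582
```

Call:
{"method": "play_rows", "body": {"deltas": [[0,-0.005,0,0,0,0],[0,-0.015,0,0,0,0],[0,-0.03,0,0,0,0],[0,-0.05,0,0,0,0],[0,-0.07,0,0,0,0],[0,-0.08,0,0,0,0],[0,-0.08,0,0,0,0]]}}

```text
t: 19.55
tcp_pos: [0.5192, -0.2248, 0.0949]
tool_rot: [0.221, -0.67, 0.673, -0.223]
force: [-0.4, 0.1, -0.4]
finger_gap: 0.582
```

Run:
```python
from h import *
s=sense();print(s['force'],s['tcp_pos']);plan(.582,.110,.10,np.pi-.114); im=snap("scene");crop(im,135,225,315,345,4,'pics/g2.png')
```

```text
[-0.40337548  0.11625492 -0.38916072] [ 0.51921973 -0.22476456  0.09489082]
d [-0.2498 -0.0058 -0.2315] r [-0.0035  0.752  -0.0027] rows>=6.8
```

View pics/g2.png

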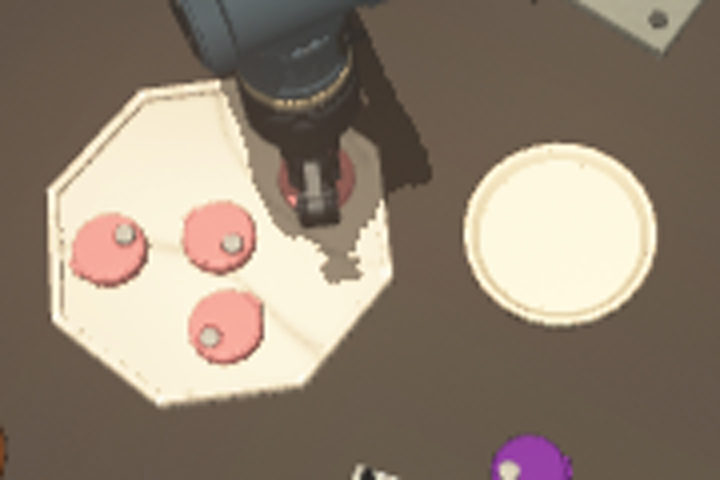

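The grasp holds. I'll carry D to the bed.

Call:
{"method": "play_rows", "body": {"deltas": [[-0.03,-0.006,-0.03,-0.001,0.1,-0.001],[-0.07,-0.006,-0.065,-0.002,0.22,-0.001],[-0.105,-0.006,-0.097,-0.002,0.34,-0.002],[-0.14,-0.006,-0.13,-0.003,0.46,-0.002],[-0.175,-0.006,-0.162,-0.003,0.57,-0.002],[-0.21,-0.006,-0.195,-0.003,0.66,-0.002],[-0.235,-0.006,-0.218,-0.003,0.72,-0.002],[-0.25,-0.006,-0.2315,-0.003,0.752,-0.002],[-0.25,-0.006,-0.2315,-0.003,0.752,-0.002],[-0.25,-0.006,-0.2315,-0.003,0.752,-0.002]]}}

```text
t: 20.6
tcp_pos: [0.5802, 0.111, 0.0976]
tool_rot: [0.038, 0.707, -0.705, -0.042]
force: [0.3, -0.5, -0.6]
finger_gap: 0.583
```

Run:
```python
from h import *
s=sense();print(s['finger_gap'],s['tcp_pos']);plan(.582,.110,.037,np.pi-.114); im=snap("scene");crop(im,205,95,365,245,4,'pics/g3.png')
```

```text
0.5832532883573394 [0.58015735 0.11103159 0.09761774]
d [-0.0023  0.0606  0.0009] r [0.0012 0.0018 0.0053] rows>=1.2
```

View pics/g3.png

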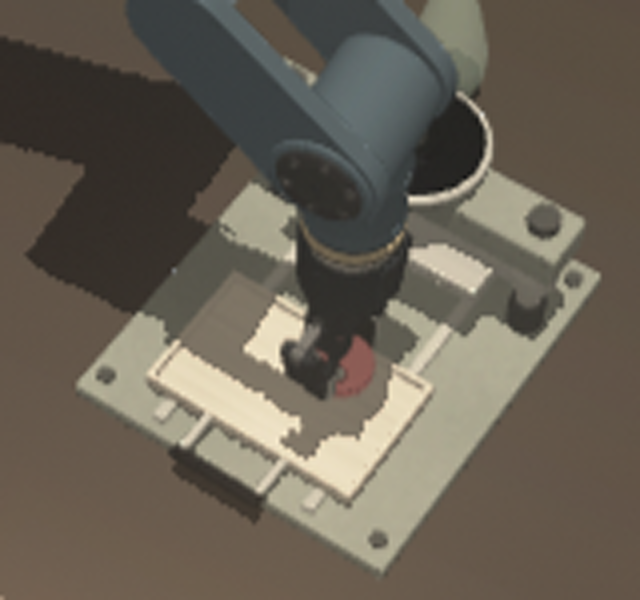

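Call:
{"method": "play_rows", "body": {"deltas": [[-0.0023,0.02,0.0009,0.001,0.002,0.005],[-0.0023,0.04,0.0009,0.001,0.002,0.005],[-0.0023,0.053,0.0009,0.001,0.002,0.005],[-0.0023,0.058,0.0009,0.001,0.002,0.005],[-0.0023,0.0595,0.0009,0.001,0.002,0.005],[-0.0023,0.0595,0.0009,0.001,0.002,0.005]]}}

```text
t: 21.25
tcp_pos: [0.5834, 0.1095, 0.0394]
tool_rot: [0.042, 0.706, -0.706, -0.04]
force: [0.4, 0.1, -0.4]
finger_gap: 0.584
```

Call:
{"method": "play_rows", "body": {"deltas": [[0,0.001,0,0,0,0],[0,0.002,0,0,0,0],[0,0.002,0,0,0,0]]}}

```text
t: 21.55
tcp_pos: [0.5832, 0.1099, 0.0375]
tool_rot: [0.042, 0.706, -0.706, -0.04]
force: [1.3, 0.1, -0.9]
finger_gap: 0.582
```

Call:
{"method": "play_rows", "body": {"deltas": [[0,0.0005,0,0,0,0],[0,0.001,0,0,0,0],[0,0.001,0,0,0,0]]}}

```text
t: 21.85
tcp_pos: [0.5832, 0.1099, 0.0366]
tool_rot: [0.042, 0.706, -0.706, -0.04]
force: [-0.1, 0.8, 1.7]
finger_gap: 0.585
```

Call:
{"method": "play_rows", "body": {"deltas": [[0,0,0,0,0,0],[0,0,0,0,0,0],[0,0,0,0,0,0],[0,-0.02,0,0,0,0],[0,-0.06,0,0,0,0],[0,-0.1,0,0,0,0],[0,-0.12,0,0,0,0],[0,-0.12,0,0,0,0]], "gripper": 0.075}}

```text
t: 22.65
tcp_pos: [0.5853, 0.1098, 0.1597]
tool_rot: [0.044, 0.706, -0.705, -0.038]
force: [0.9, 0.5, -0.5]
finger_gap: 0.876
```

```bash
python3 look.py k2;  python3 - <<'E'
from h import *
plan(.498,-.3245,.155,np.pi-.65)
E
```

```text
S [191.2015 306.2236] [ 0.4979 -0.3272] btn [ 0.4933 -0.3409] 249.0
S [161.6611 287.3445] [ 0.3943 -0.3195] btn [ 0.3997 -0.3052] 239.0
S [189.4125 284.0623] [ 0.4582 -0.2738] btn [ 0.4704 -0.2751] 238.0
T [364.9606 250.4848] [ 0.3949 -0.3145] 110.0
T [352.6715 233.266 ] [ 0.458 -0.269] 104.0
T [366.9825 222.5343] [ 0.4983 -0.322 ] 104.5
d [0.0337 0.0006 0.4411] r [ 0.0014  0.534  -0.0016] rows>=8.8
```

View pics/k2s.png

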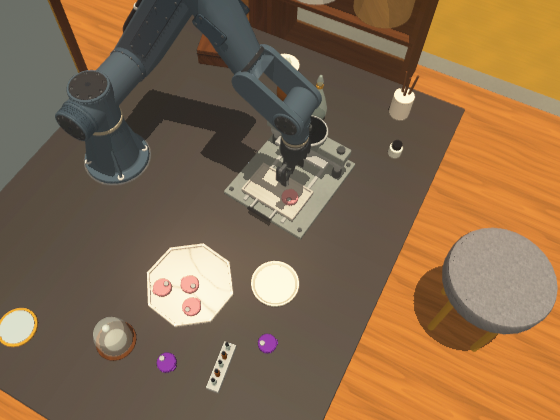

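D is on the bed at scene (289,196). Next is C, at (192,306).

```bash
python3 - <<'E'
from h import *
plan(.498,-.3245,.09,np.pi-.92)
E
```

```text
d [0.0338 0.0656 0.4412] r [ 0.0016  0.804  -0.0014] rows>=8.9
```

Call:
{"method": "play_rows", "body": {"deltas": [[0.004,0,0.045,0,0.1,0],[0.008,0,0.09,0,0.2,0],[0.012,0,0.14,0.001,0.3,0],[0.016,0,0.19,0.001,0.4,0],[0.02,0,0.24,0.001,0.5,-0.001],[0.024,0,0.29,0.001,0.6,-0.001],[0.028,0.02,0.34,0.001,0.7,-0.001],[0.032,0.04,0.39,0.001,0.8,-0.001],[0.0338,0.065,0.43,0.0016,0.804,-0.001],[0.0338,0.0656,0.4412,0.0016,0.804,-0.0014],[0.0338,0.0656,0.4412,0.0016,0.804,-0.0014],[0.0338,0.0656,0.4412,0.0016,0.804,-0.0014]]}}

```text
t: 23.95
tcp_pos: [0.4978, -0.323, 0.0894]
tool_rot: [0.313, 0.634, -0.633, -0.315]
force: [0.1, -0.2, 0.6]
finger_gap: 0.877
```

```bash
python3 - <<'E'
from h import *
plan(.498,-.3245,.014,np.pi-.92);im=snap("scene");crop(im,135,225,315,345,4,'pics/g4.png')
E
```

```text
d [-0.0015  0.0753  0.0008] r [ 0.0001 -0.0001  0.003 ] rows>=1.5
```

View pics/g4.png

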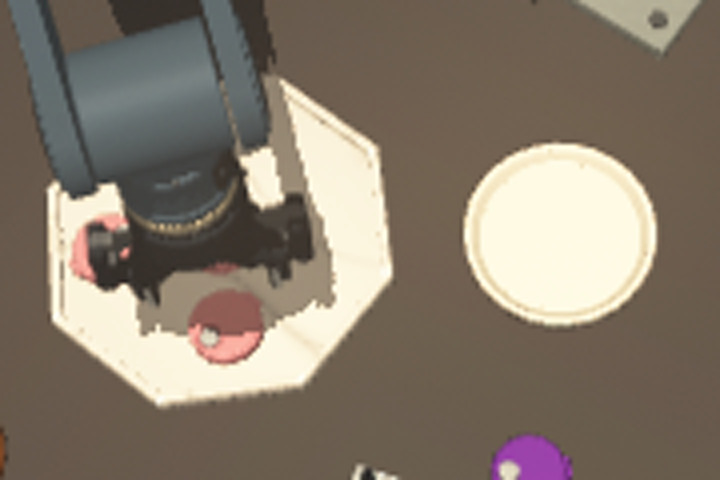

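Call:
{"method": "play_rows", "body": {"deltas": [[-0.0015,0.03,0.0008,0,0,0.003],[-0.0015,0.06,0.0008,0,0,0.003],[-0.0015,0.073,0.0008,0,0,0.003],[-0.0015,0.0753,0.0008,0,0,0.003],[-0.0015,0.0753,0.0008,0,0,0.003]]}}

```text
t: 24.5
tcp_pos: [0.4992, -0.3254, 0.0154]
tool_rot: [-0.315, -0.633, 0.634, 0.312]
force: [-0.3, 0.0, 0.3]
finger_gap: 0.88
```

Call:
{"method": "play_rows", "body": {"deltas": [[0,0,0,0,0,0],[0,0,0,0,0,0],[0,0,0,0,0,0],[0,0,0,0,0,0],[0,0,0,0,0,0],[0,0,0,0,0,0]], "gripper": 0.02}}

```text
t: 25.1
tcp_pos: [0.4994, -0.3267, 0.0167]
tool_rot: [-0.316, -0.633, 0.634, 0.312]
force: [-0.0, 1.1, 5.7]
finger_gap: 0.581
```

Call:
{"method": "play_rows", "body": {"deltas": [[0,-0.005,0,0,0,0],[0,-0.015,0,0,0,0],[0,-0.03,0,0,0,0],[0,-0.05,0,0,0,0],[0,-0.07,0,0,0,0],[0,-0.086,0,0,0,0],[0,-0.086,0,0,0,0]]}}

```text
t: 25.8
tcp_pos: [0.5, -0.3274, 0.1042]
tool_rot: [-0.317, -0.632, 0.635, 0.311]
force: [0.5, 0.3, 0.2]
finger_gap: 0.574
```

```bash
python3 - <<'E'
from h import *
plan(.492,.120,.10,np.pi-.114)
E
```

```text
d [ 0.3608  0.0011 -0.2647] r [-0.0029 -0.8059 -0.0095] rows>=9.0
```

Call:
{"method": "play_rows", "body": {"deltas": [[0.036,0.001,-0.026,0,-0.08,-0.001],[0.072,0.001,-0.053,0,-0.17,-0.002],[0.112,0.001,-0.082,-0.001,-0.26,-0.003],[0.152,0.001,-0.112,-0.001,-0.35,-0.004],[0.192,0.001,-0.141,-0.001,-0.44,-0.005],[0.232,0.001,-0.17,-0.002,-0.53,-0.006],[0.27,0.001,-0.198,-0.002,-0.62,-0.007],[0.31,0.001,-0.227,-0.003,-0.71,-0.008],[0.345,0.001,-0.253,-0.003,-0.79,-0.009],[0.361,0.001,-0.265,-0.003,-0.806,-0.009],[0.361,0.001,-0.265,-0.003,-0.806,-0.009],[0.361,0.001,-0.265,-0.003,-0.806,-0.009]]}}

```text
t: 27.0
tcp_pos: [0.4903, 0.1219, 0.0985]
tool_rot: [0.038, 0.707, -0.705, -0.042]
force: [-0.6, 0.2, 0.1]
finger_gap: 0.579
```

Run:
```python
from h import *
s=sense();print(s['finger_gap'],s['tcp_pos']);plan(.492,.120,.041,np.pi-.114); im=snap("scene");crop(im,205,95,365,245,4,'pics/g5.png')
```

```text
0.5791237466638944 [0.4903102  0.12191935 0.09853307]
d [-0.0022  0.0575  0.0019] r [0.0036 0.0012 0.0051] rows>=1.2
```

View pics/g5.png

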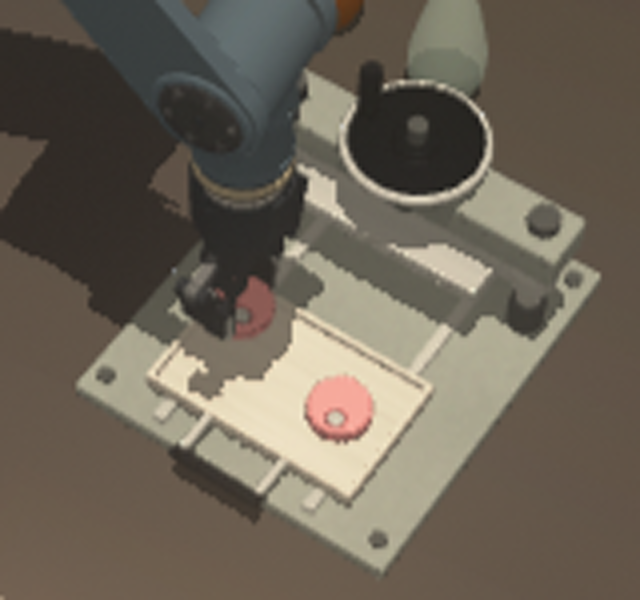

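Call:
{"method": "play_rows", "body": {"deltas": [[-0.0022,0.02,0.0019,0.003,0.001,0.005],[-0.0022,0.04,0.0019,0.003,0.001,0.005],[-0.0022,0.053,0.0019,0.003,0.001,0.005],[-0.0022,0.0575,0.0019,0.003,0.001,0.005],[-0.0022,0.0585,0.0019,0.003,0.001,0.005],[-0.0022,0.0595,0.0019,0.003,0.001,0.005],[-0.0022,0.0595,0.0019,0.003,0.001,0.005]]}}

```text
t: 27.75
tcp_pos: [0.4927, 0.1198, 0.0397]
tool_rot: [0.041, 0.706, -0.706, -0.04]
force: [0.5, 0.0, -1.1]
finger_gap: 0.579
```

Call:
{"method": "play_rows", "body": {"deltas": [[0,0.0005,0,0,0,0],[0,0.001,0,0,0,0],[0,0.001,0,0,0,0]]}}

```text
t: 28.05
tcp_pos: [0.4926, 0.12, 0.0386]
tool_rot: [0.041, 0.706, -0.706, -0.04]
force: [0.4, 0.2, 3.0]
finger_gap: 0.58
```

Contact. I'll release and look again.

Call:
{"method": "play_rows", "body": {"deltas": [[0,0,0,0,0,0],[0,0,0,0,0,0],[0,0,0,0,0,0],[0,-0.02,0,0,0,0],[0,-0.06,0,0,0,0],[0,-0.1,0,0,0,0],[0,-0.1,0.04,0,0,0],[0,-0.1,0.08,0,0,0],[0,-0.1,0.12,0,0,0],[0,-0.1,0.15,0,0,0],[0,-0.1,0.15,0,0,0]], "gripper": 0.075}}

```text
t: 29.15
tcp_pos: [0.4752, -0.0324, 0.1381]
tool_rot: [0.043, 0.706, -0.706, -0.042]
force: [-0.3, 0.6, 0.2]
finger_gap: 0.877
```

```bash
python3 look.py k3
```

```text
S [161.5344 287.303 ] [ 0.3939 -0.3196] btn [ 0.3998 -0.3052] 242.0
S [189.3902 284.0478] [ 0.4581 -0.2738] btn [ 0.4704 -0.2751] 240.5
S [289.4874 196.3892] [0.5763 0.1209] btn [0.5799 0.1068] 185.0
S [264.9593 182.1894] [0.484  0.1307] btn [0.4916 0.1182] 176.0
T [364.9864 250.4962] [ 0.3948 -0.3146] 110.5
T [352.6034 233.3009] [ 0.4578 -0.2687] 108.0
T [247.1259 222.888 ] [0.4922 0.1227] 120.5
T [250.1978 198.0429] [0.5848 0.1128] 120.5
```

View pics/k3c.png

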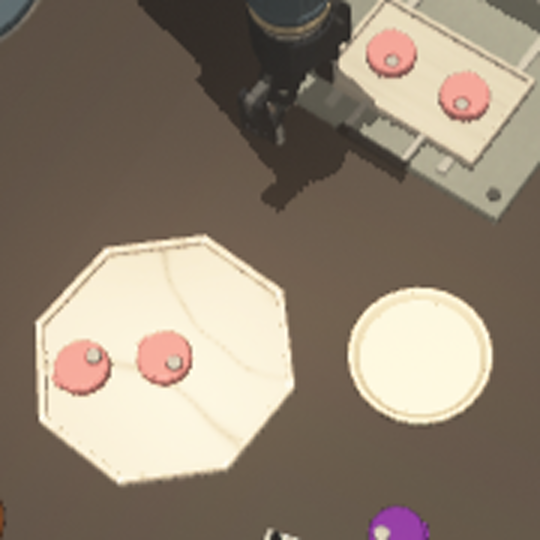

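```bash
python3 - <<'E'
from h import *
plan(.458,-.2713,.08,np.pi+.62)
E
```

```text
d [-0.0116  0.0577  0.2421] r [ 1.400e-03 -7.372e-01 -3.000e-04] rows>=5.0
```

Call:
{"method": "play_rows", "body": {"deltas": [[-0.003,0,0.05,0,-0.13,0],[-0.006,0,0.1,0,-0.26,0],[-0.009,0,0.15,0.001,-0.39,0],[-0.011,0.02,0.2,0.001,-0.52,0],[-0.0116,0.04,0.235,0.001,-0.65,0],[-0.0116,0.0577,0.242,0.001,-0.737,0],[-0.0116,0.0577,0.242,0.001,-0.737,0],[-0.0116,0.0577,0.242,0.001,-0.737,0]]}}

```text
t: 30.05
tcp_pos: [0.4586, -0.269, 0.0798]
tool_rot: [-0.216, 0.674, -0.672, 0.216]
force: [-0.4, 0.6, 0.3]
finger_gap: 0.875
```

```bash
python3 - <<'E'
from h import *
plan(.458,-.2713,.018,np.pi+.62);im=snap("scene");crop(im,135,225,315,345,4,'pics/g6.png')
E
```

```text
d [0.0018 0.0618 0.0016] r [ 0.0023  0.0012 -0.0002] rows>=1.2
```

View pics/g6.png

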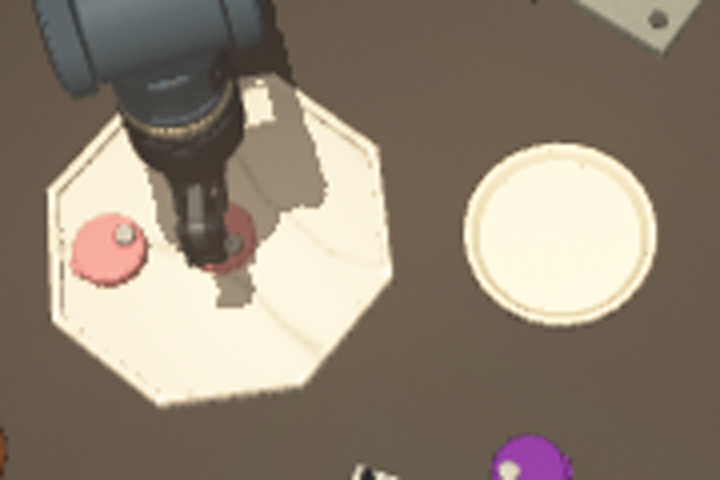

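Call:
{"method": "play_rows", "body": {"deltas": [[0.0018,0.03,0.0016,0.002,0.001,0],[0.0018,0.052,0.0016,0.002,0.001,0],[0.0018,0.061,0.0016,0.002,0.001,0],[0.0018,0.0618,0.0016,0.002,0.001,0],[0.0018,0.0618,0.0016,0.002,0.001,0]]}}

```text
t: 30.6
tcp_pos: [0.459, -0.2728, 0.0192]
tool_rot: [0.216, -0.672, 0.674, -0.217]
force: [0.3, 0.3, 0.1]
finger_gap: 0.877
```

Call:
{"method": "play_rows", "body": {"deltas": [[0,0,0,0,0,0],[0,0,0,0,0,0],[0,0,0,0,0,0],[0,0,0,0,0,0],[0,0,0,0,0,0],[0,0,0,0,0,0]], "gripper": 0.02}}

```text
t: 31.2
tcp_pos: [0.4588, -0.2734, 0.02]
tool_rot: [0.215, -0.672, 0.675, -0.217]
force: [-0.2, 2.8, 7.6]
finger_gap: 0.569
```

Call:
{"method": "play_rows", "body": {"deltas": [[0,-0.005,0,0,0,0],[0,-0.015,0,0,0,0],[0,-0.03,0,0,0,0],[0,-0.045,0,0,0,0],[0,-0.05,0,0,0,0],[0,-0.05,0,0,0,0]]}}

```text
t: 31.8
tcp_pos: [0.4587, -0.2737, 0.0694]
tool_rot: [0.215, -0.672, 0.675, -0.217]
force: [0.0, -0.2, -0.9]
finger_gap: 0.572
```

```bash
python3 - <<'E'
from h import *
plan(.6918,-.1355,.07,np.pi+.62);print(sense()['finger_gap']);im=snap("scene");crop(im,135,225,315,345,4,'pics/g7.png')
E
```

```text
d [-2.699e-01 -2.000e-04  2.320e-02] r [-0.0046  0.0009 -0.0009] rows>=5.4
0.5718792861124755
```

View pics/g7.png

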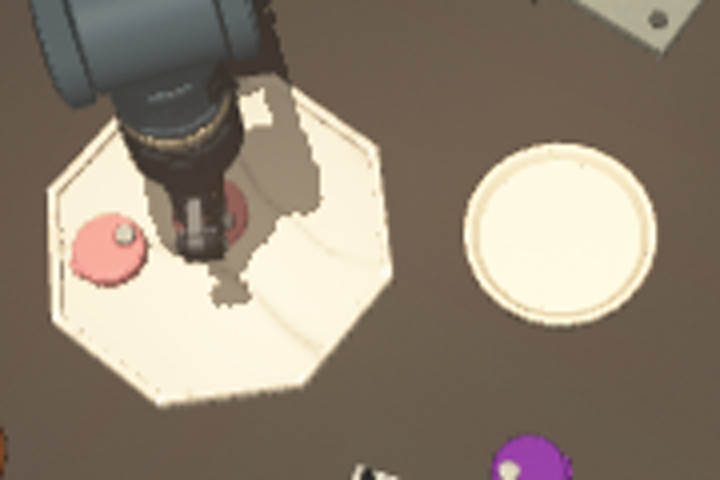

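Call:
{"method": "play_rows", "body": {"deltas": [[-0.03,-0.01,0.003,0,0,0],[-0.075,-0.01,0.006,-0.001,0,0],[-0.12,-0.01,0.01,-0.002,0,0],[-0.165,-0.01,0.014,-0.003,0,0],[-0.21,-0.01,0.018,-0.004,0.001,0],[-0.25,-0.005,0.022,-0.004,0.001,-0.001],[-0.27,0,0.0232,-0.0046,0.001,-0.001],[-0.27,0,0.0232,-0.0046,0.001,-0.001],[-0.27,0,0.0232,-0.0046,0.001,-0.001]]}}

```text
t: 32.75
tcp_pos: [0.6901, -0.1344, 0.0669]
tool_rot: [-0.218, 0.675, -0.672, 0.215]
force: [-1.3, -0.5, -0.6]
finger_gap: 0.569
```

```bash
python3 - <<'E'
from h import *
plan(.6918,-.1355,.017,np.pi+.62);print(sense()['finger_gap']);im=snap("scene");crop(im,135,225,315,345,4,'pics/g8.png');im=snap("top");crop(im,280,140,400,260,5,'pics/g8t.png')
E
```

```text
d [-0.0009  0.0499  0.0022] r [0.0048 0.001  0.0029] rows>=1.0
0.5694283394221807
```

View pics/g8.png

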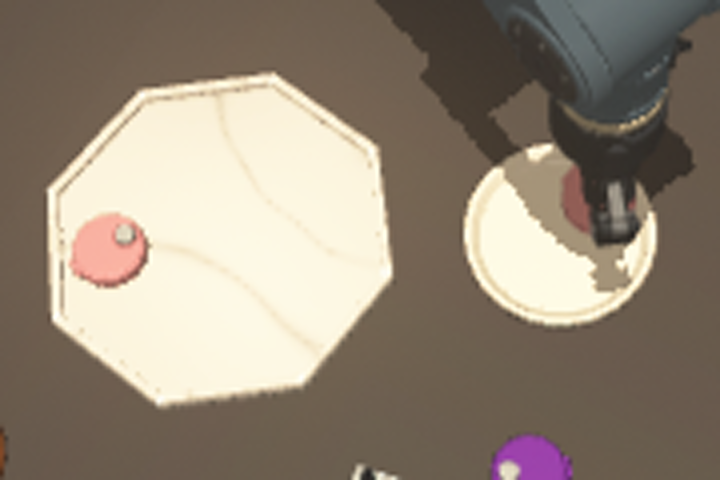

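View pics/g8t.png

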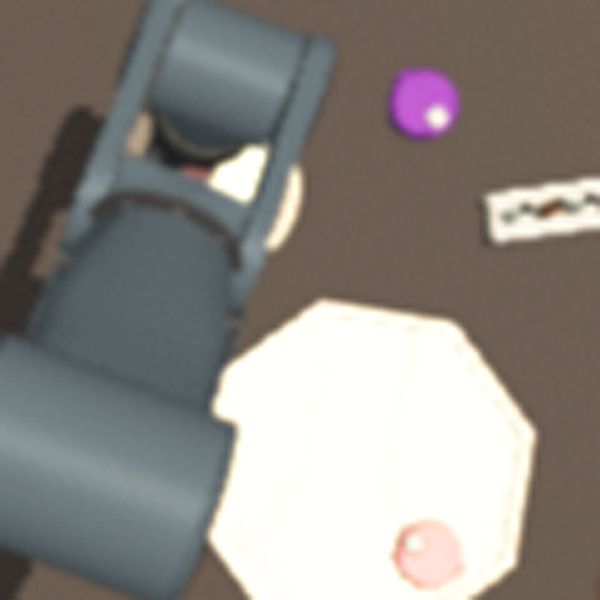

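Call:
{"method": "play_rows", "body": {"deltas": [[-0.0009,0.02,0.0022,0.003,0.001,0.002],[-0.0009,0.035,0.0022,0.0048,0.001,0.0029],[-0.0009,0.045,0.0022,0.0048,0.001,0.0029],[-0.0009,0.0485,0.0022,0.0048,0.001,0.0029],[-0.0009,0.05,0.0022,0.0048,0.001,0.0029],[-0.0009,0.05,0.0022,0.0048,0.001,0.0029]]}}

```text
t: 33.45
tcp_pos: [0.6934, -0.1363, 0.0186]
tool_rot: [0.214, -0.673, 0.674, -0.216]
force: [-0.8, -0.7, -0.8]
finger_gap: 0.575
```

Call:
{"method": "play_rows", "body": {"deltas": [[0,0.001,0,0,0,0],[0,0.001,0,0,0,0]]}}

```text
t: 33.65
tcp_pos: [0.6936, -0.1362, 0.018]
tool_rot: [0.214, -0.673, 0.674, -0.217]
force: [0.3, 0.0, -1.5]
finger_gap: 0.571
```

Call:
{"method": "play_rows", "body": {"deltas": [[0,0.001,0,0,0,0],[0,0.001,0,0,0,0]]}}

```text
t: 33.85
tcp_pos: [0.6933, -0.1361, 0.0166]
tool_rot: [0.214, -0.673, 0.674, -0.217]
force: [-0.3, 0.0, -1.1]
finger_gap: 0.572
```

Call:
{"method": "play_rows", "body": {"deltas": [[0,0.001,0,0,0,0],[0,0.001,0,0,0,0]]}}

```text
t: 34.05
tcp_pos: [0.6932, -0.1361, 0.0154]
tool_rot: [0.214, -0.673, 0.674, -0.216]
force: [0.4, 1.0, 0.3]
finger_gap: 0.571
```

Call:
{"method": "play_rows", "body": {"deltas": [[0,0.0007,0,0,0,0],[0,0.0007,0,0,0,0]]}}

```text
t: 34.25
tcp_pos: [0.6933, -0.1361, 0.0152]
tool_rot: [0.214, -0.673, 0.674, -0.216]
force: [-0.9, 0.7, 2.0]
finger_gap: 0.572
```

Call:
{"method": "play_rows", "body": {"deltas": [[0,0,0,0,0,0],[0,0,0,0,0,0],[0,0,0,0,0,0],[0,-0.02,0,0,0,0],[0,-0.05,0,0,0,0],[0.03,-0.08,0,0,0,0],[0.07,-0.08,0,0,0,0],[0.12,-0.08,0,0,0,0],[0.16,-0.08,0,0,0,0],[0.16,-0.08,0,0,0,0]], "gripper": 0.062}}

```text
t: 35.25
tcp_pos: [0.5584, -0.2311, 0.0943]
tool_rot: [-0.214, 0.674, -0.674, 0.214]
force: [0.3, -0.2, -0.7]
finger_gap: 0.723
```

```bash
python3 look.py k4;python3 - <<'E'
from h import *
plan(.3944,-.3175,.08,np.pi+.62)
E
```

```text
S [161.5344 287.303 ] [ 0.3939 -0.3196] btn [ 0.3998 -0.3053] 242.0
S [284.3621 282.0093] [ 0.6934 -0.14  ] btn [ 0.7069 -0.1415] 232.0
S [289.5068 196.3984] [0.5764 0.1209] btn [0.5799 0.1068] 184.5
S [264.9339 182.2831] [0.4841 0.1303] btn [0.4916 0.1183] 179.0
T [364.9388 250.4847] [ 0.3949 -0.3144] 109.0
T [247.1264 222.9368] [0.492  0.1227] 116.0
T [250.1644 197.8778] [0.5855 0.1129] 110.5
T [316.7059 170.4608] [ 0.691  -0.1342] 85.0
d [ 0.188   0.014  -0.0257] r [-0.0031 -0.0033 -0.003 ] rows>=3.8
```

View pics/k4c.png

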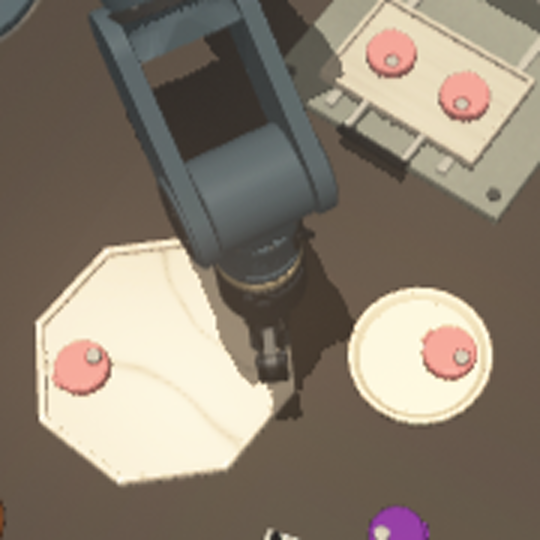

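Call:
{"method": "play_rows", "body": {"deltas": [[0.04,0,-0.005,0,0,0],[0.08,0,-0.012,-0.001,-0.001,-0.001],[0.13,0.005,-0.018,-0.002,-0.002,-0.002],[0.17,0.01,-0.024,-0.003,-0.003,-0.003],[0.188,0.014,-0.0257,-0.003,-0.003,-0.003],[0.188,0.014,-0.0257,-0.003,-0.003,-0.003],[0.188,0.014,-0.0257,-0.003,-0.003,-0.003]], "gripper": 0.075}}

```text
t: 36.05
tcp_pos: [0.3961, -0.3174, 0.08]
tool_rot: [0.216, -0.673, 0.673, -0.216]
force: [0.2, -0.8, 0.7]
finger_gap: 0.88
```

```bash
python3 - <<'E'
from h import *
plan(.3944,-.3175,.018,np.pi+.62)
im=snap("scene");crop(im,135,225,315,345,4,'pics/g9.png')
E
```

```text
d [ 0.0015  0.062  -0.001 ] r [-0.0009  0.0022  0.0002] rows>=1.2
```

View pics/g9.png

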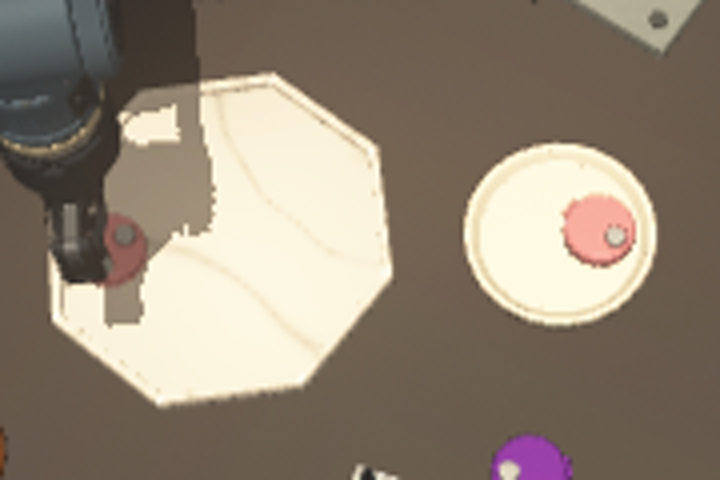

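Call:
{"method": "play_rows", "body": {"deltas": [[0.0015,0.03,-0.001,0,0.002,0],[0.0015,0.052,-0.001,0,0.002,0],[0.0015,0.061,-0.001,0,0.002,0],[0.0015,0.062,-0.001,0,0.002,0],[0.0015,0.062,-0.001,0,0.002,0]]}}

```text
t: 36.6
tcp_pos: [0.3938, -0.317, 0.0182]
tool_rot: [0.216, -0.673, 0.673, -0.216]
force: [0.2, -0.9, 0.5]
finger_gap: 0.877
```

Call:
{"method": "play_rows", "body": {"deltas": [[0,0,0,0,0,0],[0,0,0,0,0,0],[0,0,0,0,0,0],[0,0,0,0,0,0],[0,0,0,0,0,0],[0,0,0,0,0,0]], "gripper": 0.02}}

```text
t: 37.2
tcp_pos: [0.3934, -0.3175, 0.0193]
tool_rot: [0.215, -0.673, 0.674, -0.216]
force: [0.7, 1.0, 5.8]
finger_gap: 0.574
```

Call:
{"method": "play_rows", "body": {"deltas": [[0,-0.005,0,0,0,0],[0,-0.015,0,0,0,0],[0,-0.03,0,0,0,0],[0,-0.045,0,0,0,0],[0,-0.055,0,0,0,0],[0,-0.055,0,0,0,0]]}}

```text
t: 37.8
tcp_pos: [0.3935, -0.318, 0.0746]
tool_rot: [0.216, -0.672, 0.675, -0.216]
force: [-0.1, -0.9, -1.7]
finger_gap: 0.57
```

```bash
python3 - <<'E'
from h import *
plan(.6472,-.1675,.07,np.pi+.62);print(sense()['finger_gap'])
im=snap("scene");crop(im,135,225,315,345,4,'pics/g10.png')
E
```

```text
d [-0.2939  0.0046  0.0249] r [-0.0031 -0.      0.0005] rows>=5.9
0.5701743319350314
```

View pics/g10.png

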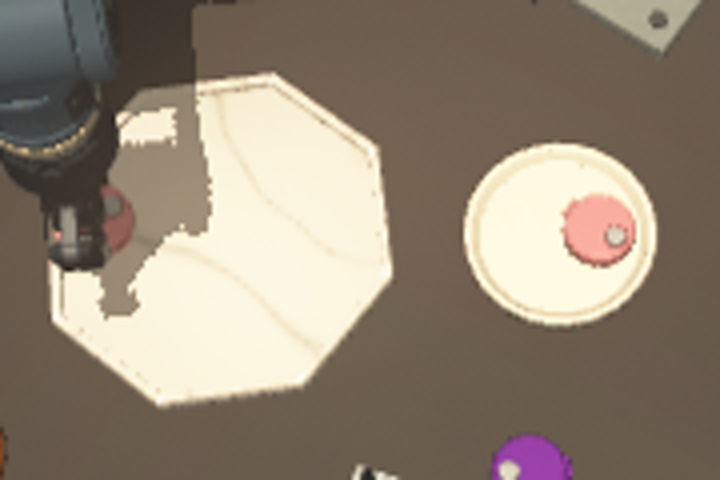

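Call:
{"method": "play_rows", "body": {"deltas": [[-0.03,-0.005,0.003,0,0,0],[-0.075,-0.005,0.006,-0.001,0,0],[-0.12,-0.005,0.01,-0.002,0,0],[-0.165,-0.005,0.014,-0.003,0,0],[-0.21,-0.005,0.018,-0.003,0,0],[-0.255,-0.002,0.022,-0.003,0,0],[-0.285,0.002,0.0245,-0.003,0,0],[-0.293,0.0046,0.025,-0.003,0,0],[-0.293,0.0046,0.025,-0.003,0,0],[-0.293,0.0046,0.025,-0.003,0,0]]}}

```text
t: 38.85
tcp_pos: [0.6441, -0.1675, 0.0671]
tool_rot: [-0.217, 0.675, -0.672, 0.214]
force: [-0.0, 0.6, -1.1]
finger_gap: 0.578
```

```bash
python3 - <<'E'
from h import *
plan(.6465,-.168,.017,np.pi+.62);print(sense()['finger_gap'])
im=snap("scene");crop(im,135,225,315,345,4,'pics/g11.png')
E
```

```text
d [-0.0018  0.0501  0.0022] r [ 0.0059 -0.0004  0.0028] rows>=1.0
0.5779051518794666
```

View pics/g11.png

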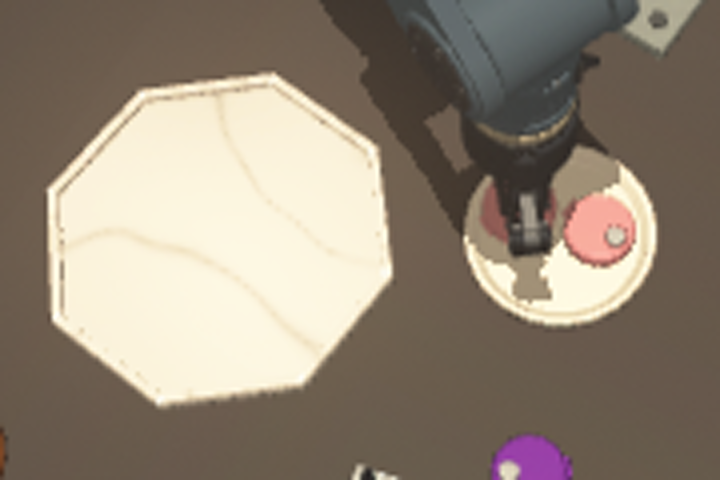

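Call:
{"method": "play_rows", "body": {"deltas": [[-0.0018,0.02,0.0022,0.003,0,0.001],[-0.0018,0.035,0.0022,0.0059,0,0.0028],[-0.0018,0.044,0.0022,0.0059,0,0.0028],[-0.0018,0.048,0.0022,0.0059,0,0.0028],[-0.0018,0.0505,0.0022,0.0059,0,0.0028],[-0.0018,0.052,0.0022,0.0059,0,0.0028],[-0.0018,0.052,0.0022,0.0059,0,0.0028]]}}

```text
t: 39.6
tcp_pos: [0.6487, -0.1681, 0.0165]
tool_rot: [0.214, -0.673, 0.674, -0.217]
force: [0.3, 0.5, -1.2]
finger_gap: 0.576
```

Call:
{"method": "play_rows", "body": {"deltas": [[0,0.001,0,0,0,0],[0,0.001,0,0,0,0]]}}

```text
t: 39.8
tcp_pos: [0.6487, -0.1678, 0.0154]
tool_rot: [0.215, -0.673, 0.674, -0.217]
force: [-0.6, 0.4, -1.4]
finger_gap: 0.576
```

Call:
{"method": "play_rows", "body": {"deltas": [[0,0.001,0,0,0,0],[0,0.001,0,0,0,0]]}}

```text
t: 40.0
tcp_pos: [0.6488, -0.1678, 0.0145]
tool_rot: [0.215, -0.673, 0.674, -0.217]
force: [-0.4, 0.6, 1.3]
finger_gap: 0.573
```

Call:
{"method": "play_rows", "body": {"deltas": [[0.0008,0,0,0,0,0],[0.0015,0,0,0,0,0],[0.0015,0,0,0,0,0]]}}

```text
t: 40.3
tcp_pos: [0.6478, -0.1688, 0.0145]
tool_rot: [0.214, -0.673, 0.674, -0.217]
force: [1.6, 1.5, 1.7]
finger_gap: 0.567
```

Call:
{"method": "play_rows", "body": {"deltas": [[0,0,0,0,0,0],[0,0,0,0,0,0],[0,0,0,0,0,0],[0,-0.02,0,0,0,0],[0,-0.06,0,0,0,0],[0,-0.11,0,0,0,0],[0,-0.15,0,0,0,0],[0.05,-0.15,0,0,0,0],[0.1,-0.15,0,0,0,0],[0.13,-0.15,0,0,0,0],[0.13,-0.15,0,0,0,0]], "gripper": 0.062}}

```text
t: 41.4
tcp_pos: [0.5375, -0.2459, 0.1638]
tool_rot: [0.214, -0.674, 0.674, -0.214]
force: [0.2, 0.1, 0.7]
finger_gap: 0.727
```

```bash
python3 look.py k5; python3 -c "
from h import *
im=cv2.imread('pics/k5s.png')[:,:,::-1];crop(im,240,250,310,315,8,'pics/k5d.png')"
```

```text
S [265.0872 284.6034] [ 0.6487 -0.173 ] btn [ 0.6553 -0.159 ] 237.0
S [284.3666 282.1331] [ 0.6936 -0.1403] btn [ 0.7069 -0.1415] 235.5
S [295.2408 197.7932] [0.5944 0.1249] btn [0.5966 0.1108] 191.0
S [264.966 182.17 ] [0.484  0.1307] btn [0.4916 0.1183] 176.5
T [247.1508 222.7225] [0.4928 0.1226] 110.5
T [249.5359 193.3578] [0.6023 0.1155] 116.0
T [325.3959 182.3181] [ 0.6468 -0.1669] 98.5
T [316.8846 170.2985] [ 0.6916 -0.1349] 91.0
```

View pics/k5d.png

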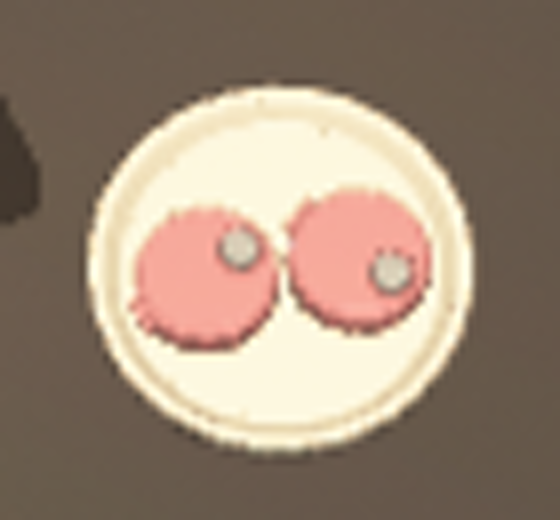

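View pics/k5t.png

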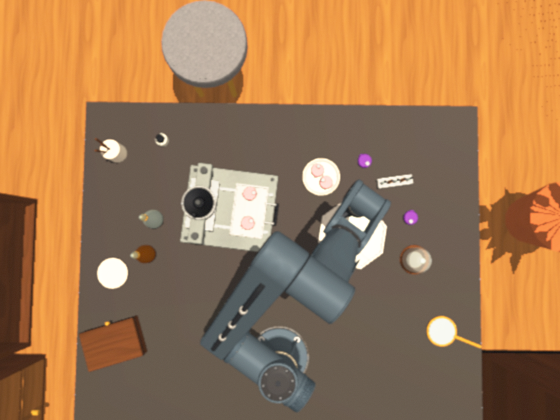

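Both faulty compacts lie side by side in the dish at (205,278) and (360,258) of the crop. Compact D on the bed has been knocked, moving in the top view from (250,198) to (249.5,193). I'll look closer.

Run:
```python
from h import *
im=snap("scene");crop(im,215,135,335,235,6,'pics/k6.png')
for n,uv in(("scene",(295.24,197.79)),("top",(249.54,193.36)),("scene",(264.97,182.17)),("top",(247.15,222.72))):
    P=ray(n,uv,.046);d=P[:2]-[.537,.115];u=np.array([.9935,-.113]);print(n,P,'local',d@u,d@[.113,.9935])
```

```text
scene [0.59936752 0.11271946 0.046     ] local 0.06221982890649231 0.004781813035899416
top [0.60021681 0.11394729 0.046     ] local 0.06292485501697268 0.006097629677332634
scene [0.49067983 0.11844235 0.046     ] local -0.04640807466813666 -0.0018142051298079037
top [0.49205887 0.12103191 0.046     ] local -0.045330616327346605 0.0009143531646875281
```

View pics/k6.png

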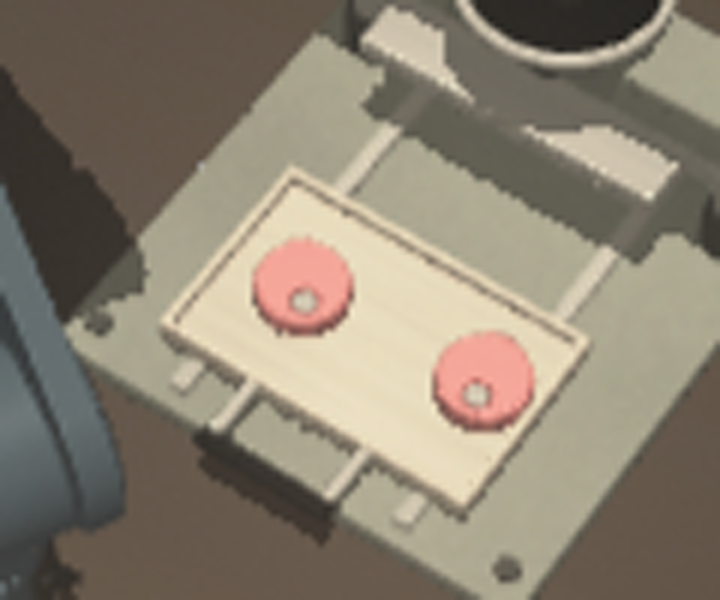

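D is still on the bed and flat, but close to the rim. I'll regrasp it and bring it inward about 12 mm.

Run:
```python
from h import *
plan(.600,.1133,.12,np.pi-.114)
```

```text
d [-0.2551  0.0439 -0.2572] r [-0.0018  0.7334 -0.0037] rows>=7.3
```

Call:
{"method": "play_rows", "body": {"deltas": [[-0.03,0,-0.03,0,0.1,0],[-0.065,0,-0.065,0,0.2,0],[-0.1,0,-0.1,-0.001,0.3,-0.001],[-0.135,0,-0.136,-0.001,0.4,-0.002],[-0.17,0.01,-0.172,-0.001,0.5,-0.003],[-0.205,0.02,-0.207,-0.001,0.6,-0.003],[-0.235,0.035,-0.237,-0.002,0.7,-0.004],[-0.2551,0.0439,-0.2572,-0.002,0.733,-0.004],[-0.2551,0.0439,-0.2572,-0.002,0.733,-0.004],[-0.2551,0.0439,-0.2572,-0.002,0.733,-0.004],[-0.2551,0.0439,-0.2572,-0.002,0.733,-0.004]], "gripper": 0.075}}

```text
t: 42.65
tcp_pos: [0.5997, 0.1133, 0.12]
tool_rot: [-0.039, -0.706, 0.706, 0.04]
force: [-0.9, 0.2, -0.0]
finger_gap: 0.878
```

Run:
```python
from h import *
plan(.600,.1133,.041,np.pi-.114)
im=snap("scene");crop(im,215,135,335,235,6,'pics/k7.png')
```

```text
d [-0.0003  0.079  -0.0001] r [-0.0002  0.0017  0.0006] rows>=1.6
```

View pics/k7.png

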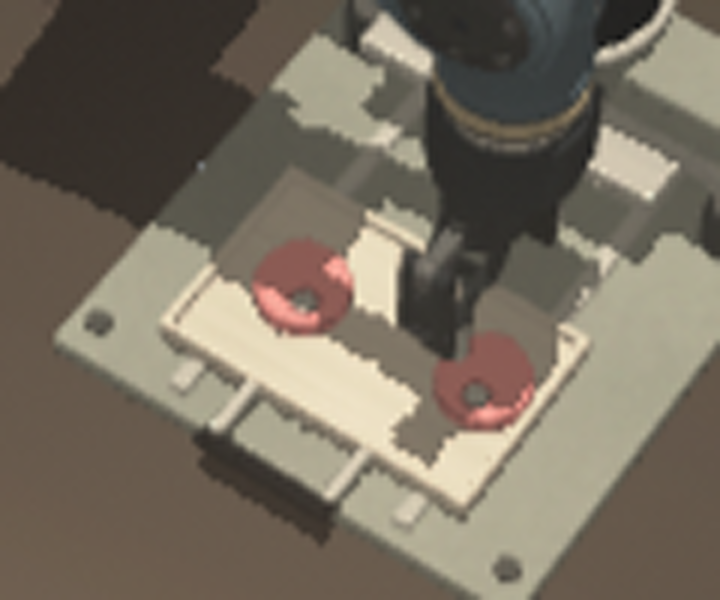

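Call:
{"method": "play_rows", "body": {"deltas": [[0,0.04,0,0,0,0],[0,0.065,0,0,0,0],[0,0.077,0,0,0,0],[0,0.079,0,0,0,0],[0,0.079,0,0,0,0]]}}

```text
t: 43.2
tcp_pos: [0.5999, 0.1127, 0.0413]
tool_rot: [0.04, 0.706, -0.706, -0.04]
force: [0.1, -0.1, -0.2]
finger_gap: 0.877
```

Call:
{"method": "play_rows", "body": {"deltas": [[0,0,0,0,0,0],[0,0,0,0,0,0],[0,0,0,0,0,0],[0,0,0,0,0,0],[0,0,0,0,0,0],[0,-0.002,0,0,0,0],[0,-0.003,0,0,0,0],[0.006,-0.003,0,0,0,0],[0.012,-0.003,0,0,0,0],[0.012,-0.001,0,0,0,0],[0.012,0.0002,0,0,0,0],[0.012,0.0002,0,0,0,0]], "gripper": 0.02}}

```text
t: 44.4
tcp_pos: [0.585, 0.1151, 0.0426]
tool_rot: [-0.038, -0.706, 0.706, 0.042]
force: [-6.8, -0.3, 16.3]
finger_gap: 0.567
```

Call:
{"method": "play_rows", "body": {"deltas": [[0,-0.001,0,0,0,0],[0,-0.001,0,0,0,0]]}}

```text
t: 44.6
tcp_pos: [0.585, 0.1151, 0.0427]
tool_rot: [-0.038, -0.706, 0.706, 0.042]
force: [-4.3, 0.9, 9.6]
finger_gap: 0.568
```

Call:
{"method": "play_rows", "body": {"deltas": [[0,0,0,0,0,0],[0,0,0,0,0,0],[0,0,0,0,0,0],[0,-0.02,0,0,0,0],[0,-0.06,0,0,0,0],[0,-0.11,0,0,0,0],[0,-0.13,0,0,0,0],[0,-0.13,0.05,0,0,0],[0,-0.13,0.1,0,0,0],[0,-0.13,0.15,0,0,0],[0,-0.13,0.15,0,0,0]], "gripper": 0.075}}

```text
t: 45.7
tcp_pos: [0.5706, -0.0402, 0.1716]
tool_rot: [-0.042, -0.705, 0.707, 0.042]
force: [0.7, 0.1, 0.8]
finger_gap: 0.88
```

```bash
cat > look2.py <<'E'
from h import *
import sys
t=sys.argv[1]
a=snap("scene");b=snap("top")
cv2.imwrite(f'pics/{t}s.png',a[:,:,::-1]);cv2.imwrite(f'pics/{t}t.png',b[:,:,::-1])
crop(a,200,95,365,255,4,f'pics/{t}a.png');crop(b,165,150,295,265,5,f'pics/{t}b.png')
for n,im,roi in(("scene",a,(200,95,365,250)),("top",b,(165,150,295,265))):
    for q in pinkblobs(im,n,.046,roi):
        P=q[1];d=P[:2]-[.537,.115];print(n,q[0].round(1),P.round(4),'local',(d@[.9935,-.113]).round(4),(d@[.113,.9935]).round(4),q[3])
for q in pinkblobs(a,"scene",.019,(240,250,310,315)): print('dish',q[1].round(4),q[3])
E
python3 look2.py m1
```

```text
scene [290.9 195.6] [0.5842 0.1134 0.046 ] local 0.0471 0.0037 186.5
top [247.6 223. ] [0.491  0.1192 0.046 ] local -0.0462 -0.001 132.0
top [248.9 197.3] [0.5856 0.1161 0.046 ] local 0.0482 0.0065 119.5
dish [ 0.6479 -0.1715  0.019 ] 238.5
dish [ 0.6928 -0.1384  0.019 ] 235.5
```

View pics/m1a.png

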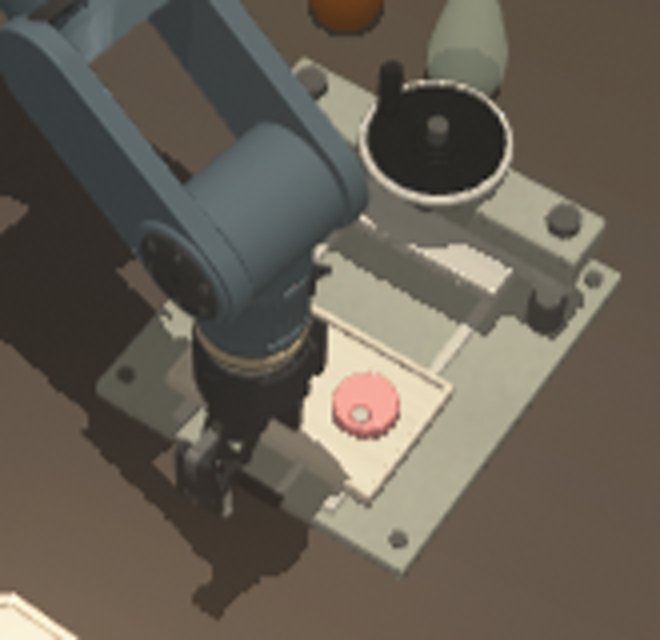

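View pics/m1b.png

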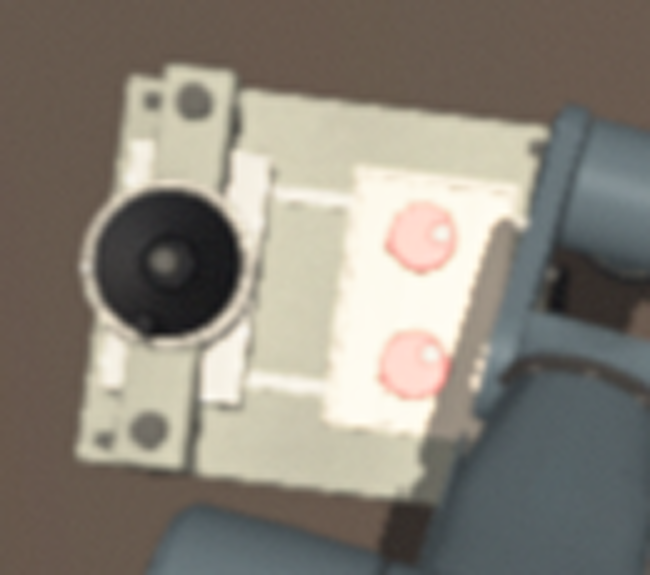

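D is now at bed-local (+47,+5) mm and C at (-46,0) mm, both flat. Now I'll shut the fingers and move to in front of the pull bar.

Run:
```python
from h import *
plan(.5204,-.029,.026,np.pi-.114)
```

```text
d [ 0.0501  0.1454 -0.0006] r [ 0.0006 -0.0023  0.0017] rows>=3.1
```

Call:
{"method": "play_rows", "body": {"deltas": [[0.025,0,0,0,0,0],[0.05,0,0,0,-0.002,0],[0.05,0,0,0,-0.002,0],[0.05,0,0,0,-0.002,0.001],[0.05,0.04,0,0,-0.002,0.001],[0.05,0.08,0,0,-0.002,0.001],[0.05,0.12,0,0,-0.002,0.001],[0.05,0.1454,0,0,-0.002,0.001],[0.05,0.1454,0,0,-0.002,0.001]], "gripper": 0}}

```text
t: 46.7
tcp_pos: [0.5198, -0.0276, 0.023]
tool_rot: [0.037, 0.707, -0.706, -0.041]
force: [-0.3, 0.1, -0.9]
finger_gap: -0.0
```

```bash
python3 look2.py m2
```

```text
scene [290.9 195.6] [0.5842 0.1135 0.046 ] local 0.047 0.0038 187.5
scene [267.6 182.5] [0.4983 0.1212 0.046 ] local -0.0391 0.0018 107.0
top [248.9 197.3] [0.5855 0.1161 0.046 ] local 0.0481 0.0066 119.0
dish [ 0.6477 -0.1715  0.019 ] 237.0
dish [ 0.6928 -0.1384  0.019 ] 235.5
```

View pics/m2a.png

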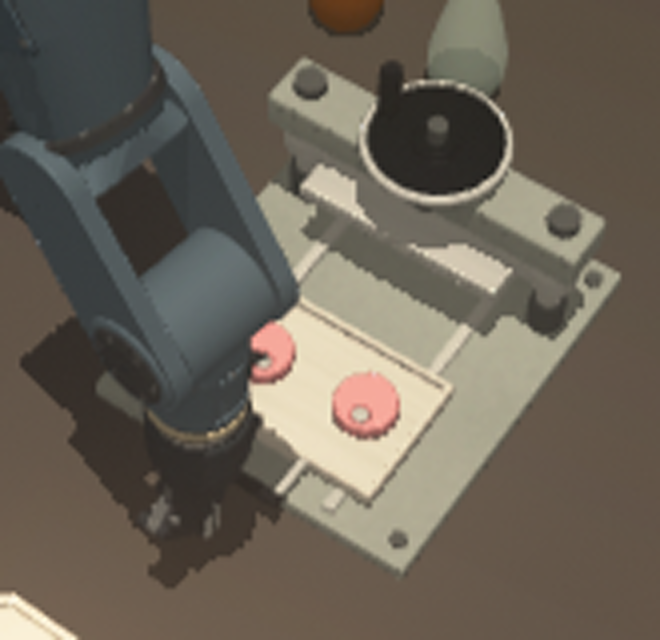

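Call:
{"method": "play_rows", "body": {"deltas": [[0,-0.005,0,0,0,0],[0,-0.005,-0.005,0,0,0],[0,-0.005,-0.01,0,0,0],[0,-0.005,-0.015,0,0,0],[0,-0.005,-0.02,0,0,0],[0,-0.005,-0.025,0,0,0],[0,-0.005,-0.03,0,0,0],[0,-0.005,-0.035,0,0,0],[0,-0.005,-0.04,0,0,0],[0,-0.005,-0.045,0,0,0],[0,-0.005,-0.05,0,0,0],[0,-0.005,-0.055,0,0,0]]}}

```text
t: 48.0
tcp_pos: [0.5268, 0.0263, 0.0313]
tool_rot: [-0.039, -0.706, 0.706, 0.039]
force: [0.1, -3.0, 0.5]
finger_gap: -0.002
```

```bash
python3 look2.py m3
```

```text
scene [295.5 189.9] [0.5873 0.1385 0.046 ] local 0.0473 0.0291 175.0
top [239.6 221.5] [0.4961 0.1486 0.046 ] local -0.0444 0.0288 115.5
top [241.8 196.8] [0.5871 0.1423 0.046 ] local 0.0467 0.0328 121.5
dish [ 0.6477 -0.1715  0.019 ] 237.0
dish [ 0.6926 -0.1381  0.019 ] 232.0
```

View pics/m3a.png

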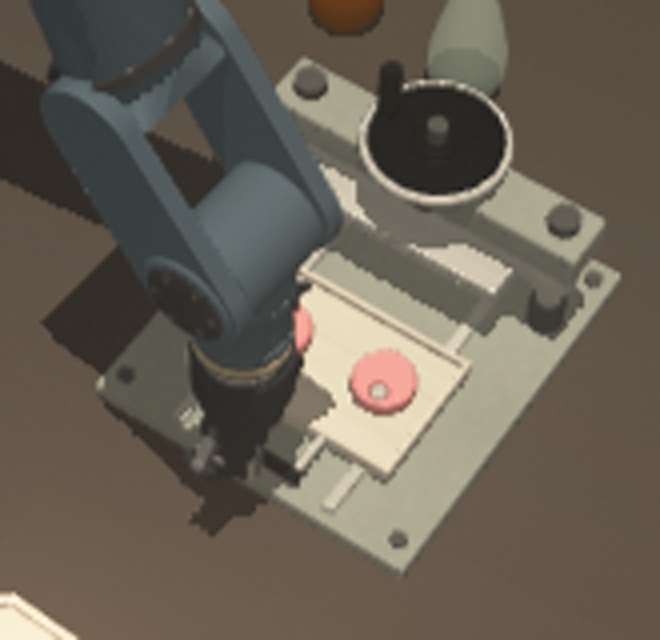

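Call:
{"method": "play_rows", "body": {"deltas": [[0,0,-0.006,0,0,0],[0,0,-0.013,0,0,0],[0,0,-0.02,0,0,0],[0,0,-0.027,0,0,0],[0,0,-0.034,0,0,0],[0,0,-0.041,0,0,0],[0,0,-0.048,0,0,0],[0,0,-0.055,0,0,0],[0,0,-0.062,0,0,0],[0,0,-0.069,0,0,0],[0,0,-0.076,0,0,0],[0,0,-0.082,0,0,0]]}}

```text
t: 49.3
tcp_pos: [0.536, 0.1081, 0.0313]
tool_rot: [0.039, 0.706, -0.706, -0.039]
force: [0.0, -1.4, 0.6]
finger_gap: 0.001
```

```bash
python3 look2.py m4
```

```text
scene [308.9 172.6] [0.5955 0.2157 0.046 ] local 0.0467 0.1066 129.0
top [217.9 219. ] [0.5047 0.2284 0.046 ] local -0.0449 0.109 87.5
top [221.5 194. ] [0.5968 0.2172 0.046 ] local 0.0479 0.1083 94.5
dish [ 0.6477 -0.1715  0.019 ] 237.0
dish [ 0.6928 -0.1384  0.019 ] 235.5
```

View pics/m4a.png

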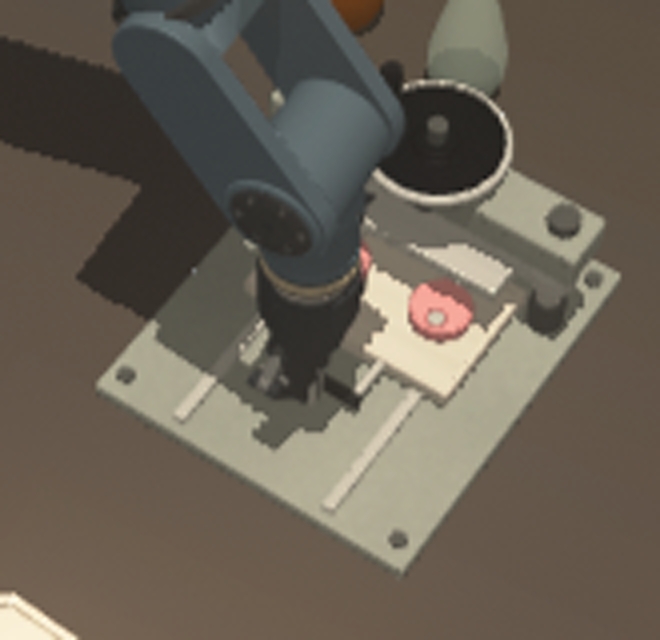

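Call:
{"method": "play_rows", "body": {"deltas": [[0,0,-0.006,0,0,0],[0,0,-0.013,0,0,0],[0,0,-0.02,0,0,0],[0,0,-0.027,0,0,0],[0,0,-0.034,0,0,0],[0,0,-0.04,0,0,0],[0,0,-0.045,0,0,0],[0,0,-0.048,0,0,0],[0,0,-0.05,0,0,0]]}}

```text
t: 50.3
tcp_pos: [0.5413, 0.1576, 0.0312]
tool_rot: [0.039, 0.706, -0.706, -0.039]
force: [0.3, -1.9, 0.3]
finger_gap: 0.003
```

Call:
{"method": "play_rows", "body": {"deltas": [[0,0,-0.0015,0,0,0],[0,0,-0.003,0,0,0],[0,0,-0.0045,0,0,0]]}}

```text
t: 50.6
tcp_pos: [0.5418, 0.1616, 0.0313]
tool_rot: [-0.039, -0.706, 0.706, 0.04]
force: [-1.2, -2.7, 0.8]
finger_gap: -0.001
```

Call:
{"method": "play_rows", "body": {"deltas": [[0,0,-0.001,0,0,0],[0,0,-0.002,0,0,0],[0,0,-0.003,0,0,0]]}}

```text
t: 50.9
tcp_pos: [0.5421, 0.1647, 0.0313]
tool_rot: [-0.039, -0.706, 0.706, 0.039]
force: [-0.8, -1.6, 0.0]
finger_gap: -0.001
```

Call:
{"method": "play_rows", "body": {"deltas": [[0,0,-0.001,0,0,0],[0,0,-0.002,0,0,0],[0,0,-0.003,0,0,0]]}}

```text
t: 51.2
tcp_pos: [0.5423, 0.1664, 0.0313]
tool_rot: [-0.038, -0.705, 0.707, 0.039]
force: [-0.2, -9.2, 1.0]
finger_gap: -0.0
```

Call:
{"method": "play_rows", "body": {"deltas": [[0,0,-0.001,0,0,0],[0,0,-0.002,0,0,0],[0,0,-0.003,0,0,0]]}}

```text
t: 51.5
tcp_pos: [0.5423, 0.1669, 0.0312]
tool_rot: [-0.037, -0.704, 0.708, 0.039]
force: [-1.8, -17.1, 6.7]
finger_gap: -0.0
```

The force rises steeply, so the bed is at its end stop. I'll back off and check.

Call:
{"method": "play_rows", "body": {"deltas": [[0,0,0.01,0,0,0],[0,0,0.04,0,0,0],[0,-0.02,0.08,0,0,0],[0,-0.06,0.1,0,0,0],[0,-0.11,0.13,0,0,0],[0,-0.16,0.16,0,0,0],[0,-0.2,0.2,0,0,0],[0,-0.24,0.24,0,0,0],[0,-0.24,0.24,0,0,0]], "gripper": 0.05}}

```text
t: 52.4
tcp_pos: [0.518, -0.0701, 0.2749]
tool_rot: [-0.042, -0.705, 0.706, 0.037]
force: [0.2, -0.1, -0.5]
finger_gap: 0.587
```

```bash
python3 look2.py m5
```

```text
dish [ 0.6478 -0.1714  0.019 ] 238.0
dish [ 0.6926 -0.1381  0.019 ] 232.0
```

View pics/m5a.png

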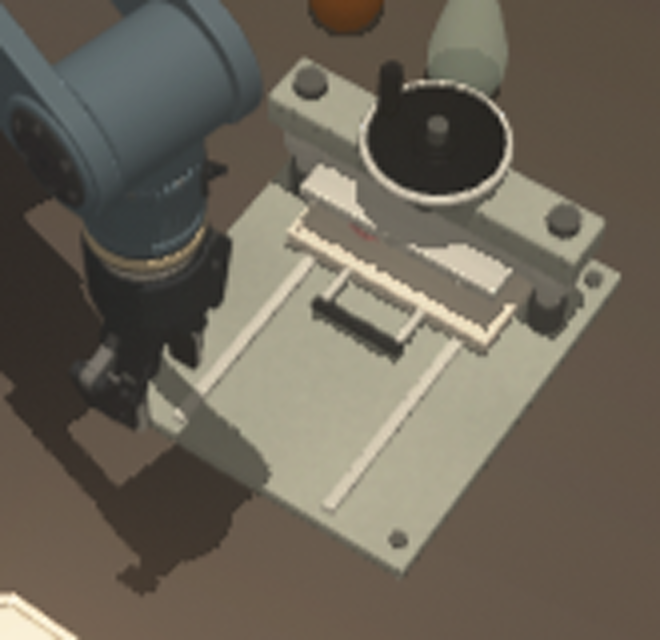

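View pics/m5b.png

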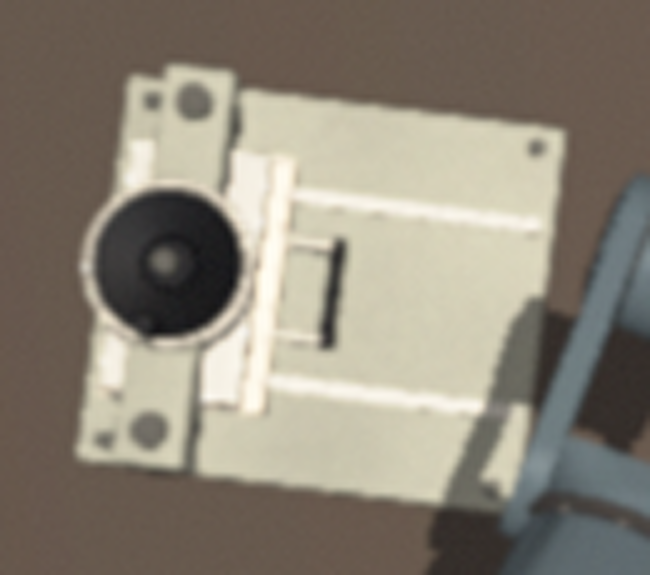

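Run:
```python
from h import *
tp=lambda x,y,z:ray("top",((x-2.5)/5+165,(y-2.5)/5+150),z)[:2]
H=tp(334,294,.04);p=np.array([.113,.9935]);print('bar',H,'home centre',H+.1*p)
b=cv2.imread('pics/m5t.png');crop(b,120,180,240,270,6,'pics/w.png')
plan(.510,.286,.27,np.pi-.114);print(sense()['q'].round(2))
for px,z in(((151,218),.15),((145,254),.15)):print(ray("top",px,z))
```

```text
bar [0.54478243 0.1807036 ] home centre [0.55608243 0.2800536 ]
d [ 0.0499  0.004  -0.3534] r [-0.0021 -0.0006 -0.0101] rows>=7.1
[-0.35  0.33  1.64  0.    1.16  1.34]
[0.50107468 0.44587689 0.15      ]
[0.3770038  0.46287312 0.15      ]
```

View pics/w.png

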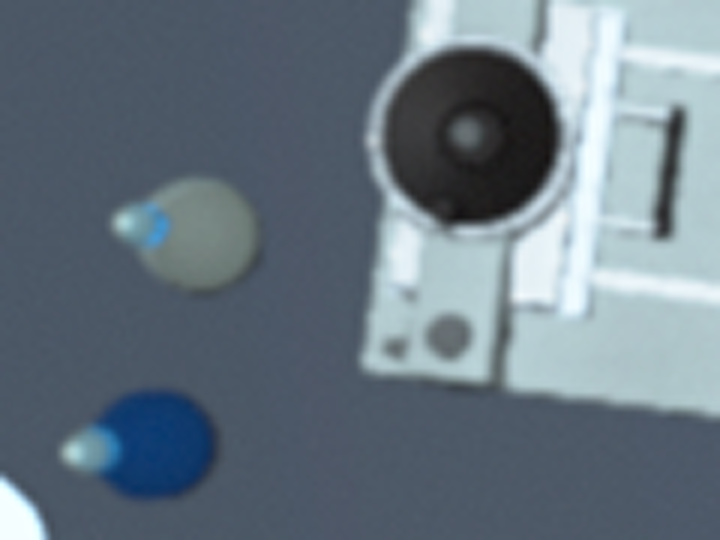

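Call:
{"method": "play_rows", "body": {"deltas": [[0.008,0,-0.04,0,0,-0.002],[0.016,0,-0.085,0,0,-0.004],[0.024,0,-0.13,-0.001,0,-0.006],[0.031,0,-0.175,-0.002,0,-0.008],[0.037,0,-0.22,-0.002,0,-0.01],[0.043,0,-0.265,-0.002,0,-0.01],[0.048,0,-0.31,-0.002,0,-0.01],[0.0499,0.004,-0.34,-0.002,0,-0.01],[0.0499,0.004,-0.3534,-0.002,0,-0.01],[0.0499,0.004,-0.3534,-0.002,0,-0.01],[0.0499,0.004,-0.3534,-0.002,0,-0.01]], "gripper": 0.05}}

```text
t: 53.6
tcp_pos: [0.5053, 0.2884, 0.2666]
tool_rot: [0.035, 0.707, -0.705, -0.043]
force: [-0.1, 0.2, -0.1]
finger_gap: 0.586
```

Run:
```python
from h import *
plan(.5105,.286,.19,np.pi-.114);print(sense()['q'].round(2))
im=snap("scene");crop(im,250,60,370,160,6,'pics/w2.png')
im=snap("top");crop(im,140,150,280,260,5,'pics/w2t.png')
```

```text
d [-0.0063  0.0765  0.0019] r [0.0009 0.0034 0.0115] rows>=1.5
[0.32 0.43 1.5  0.01 1.22 2.  ]
```

View pics/w2.png

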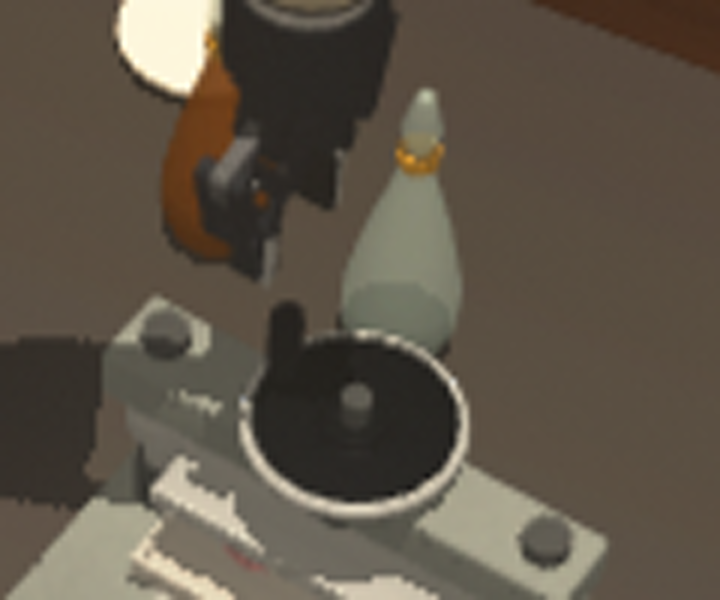

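View pics/w2t.png

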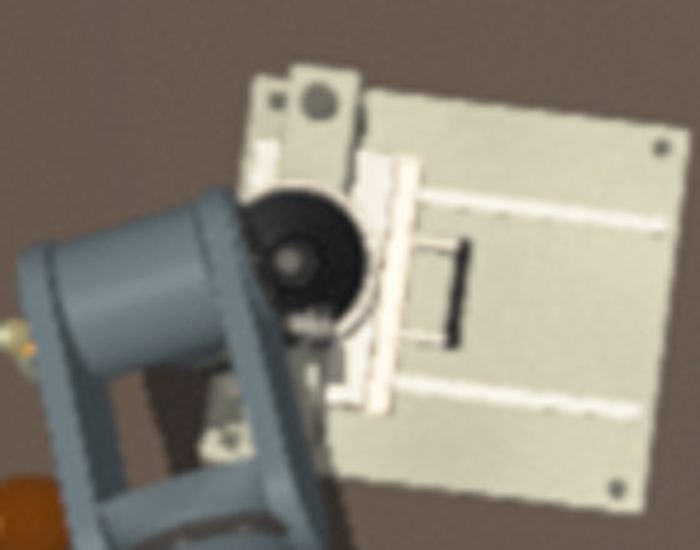

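Run:
```python
from h import *
print(ray("scene",(297.8,111.2),.218),ray("scene",(309.3,126.4),.178))
```

```text
[0.50979114 0.28852286 0.218     ] [0.55353062 0.28337221 0.178     ]
```

Call:
{"method": "play_rows", "body": {"deltas": [[-0.0063,0,0.0019,0.001,0.003,0.011],[-0.0063,0.03,0.0019,0.001,0.003,0.011],[-0.0063,0.055,0.0019,0.001,0.003,0.011],[-0.0063,0.07,0.0019,0.001,0.003,0.011],[-0.0063,0.0765,0.0019,0.001,0.003,0.011],[-0.0063,0.0765,0.0019,0.001,0.003,0.011]]}}

```text
t: 54.3
tcp_pos: [0.5113, 0.2855, 0.1901]
tool_rot: [0.041, 0.706, -0.706, -0.041]
force: [-0.0, 0.2, -0.8]
finger_gap: 0.583
```

Call:
{"method": "play_rows", "body": {"deltas": [[0,0,0,0,0,0],[0,0,0,0,0,0],[0,0,0,0,0,0],[0,0,0,0,0,0],[0,0,0,0,0,0],[0,0,0,0,0,0]], "gripper": 0.005, "force": 30}}

```text
t: 54.9
tcp_pos: [0.5122, 0.2869, 0.1921]
tool_rot: [0.042, 0.707, -0.705, -0.039]
force: [-0.4, 0.6, 6.2]
finger_gap: 0.19
```

```bash
python3 f.py
python3 - <<'E'
from h import *
im=snap("scene");crop(im,250,60,370,160,6,'pics/w3.png');print(sense()['finger_gap']*85.4)
E
```

```text
55.05 [0.5122 0.2869 0.1921] [0.11 0.45 5.65] [0.56 0.18 0.33]
16.503250117454957
```

View pics/w3.png

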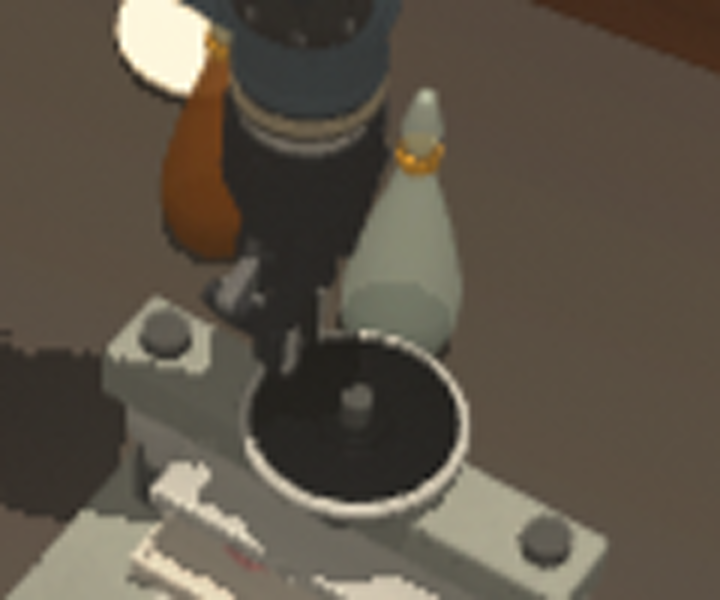

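Knob gripped. It sits on the press's -x side, so θ=0. I'll turn the first quarter clockwise to test.

Call:
{"method": "play_rows", "body": {"deltas": [[-0.0004,0,-0.0059,0,0,0],[-0.0015,0,-0.0116,0,0,0],[-0.006,0,-0.0225,0,0,0],[-0.0132,0,-0.0318,0,0,0],[-0.0225,0,-0.039,0,0,0],[-0.0334,0,-0.0435,0,0,0],[-0.045,0,-0.045,0,0,0],[-0.045,0,-0.045,0,0,0]]}}

```text
t: 55.95
tcp_pos: [0.5635, 0.3255, 0.1921]
tool_rot: [0.042, 0.706, -0.706, -0.038]
force: [0.4, -2.4, 4.9]
finger_gap: 0.193
```

```bash
python3 f.py
python3 - <<'E'
from h import *
im=snap("scene");crop(im,250,60,370,160,6,'pics/w4.png');print(sense()['finger_gap']*85.4)
E
```

```text
56.1 [0.5631 0.3255 0.1921] [ 1.22 -2.01  4.94] [0.67 0.46 0.35]
16.27585662034171
```

View pics/w4.png

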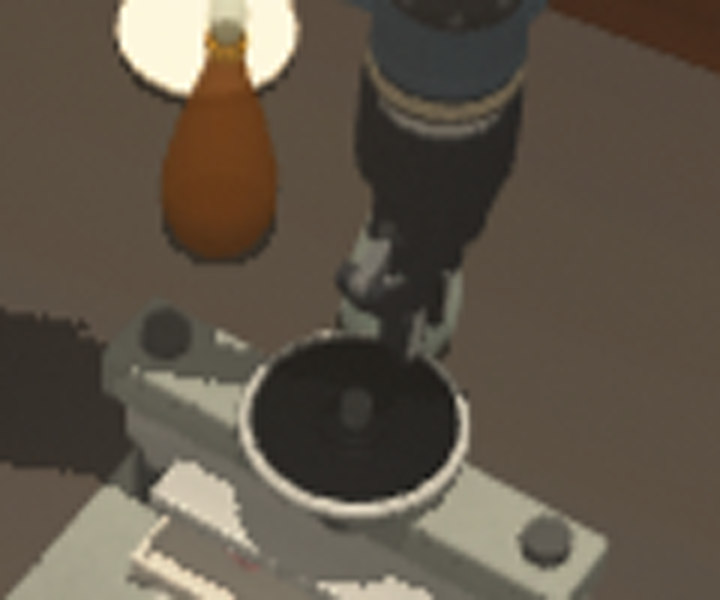

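Call:
{"method": "play_rows", "body": {"deltas": [[-0.0116,0,0.0015,0,0,0],[-0.0225,0,0.006,0,0,0],[-0.0318,0,0.0132,0,0,0],[-0.039,0,0.0225,0,0,0],[-0.0435,0,0.0334,0,0,0],[-0.045,0,0.045,0,0,0],[-0.0435,0,0.0566,0,0,0],[-0.039,0,0.0675,0,0,0],[-0.0318,0,0.0768,0,0,0],[-0.0225,0,0.084,0,0,0],[-0.0116,0,0.0885,0,0,0],[0,0,0.09,0,0,0]]}}

```text
t: 57.4
tcp_pos: [0.5523, 0.2361, 0.1921]
tool_rot: [0.043, 0.706, -0.705, -0.038]
force: [2.0, 1.3, 5.5]
finger_gap: 0.194
```

```bash
python3 f.py
python3 - <<'E'
from h import *
im=snap("scene");crop(im,250,60,370,160,6,'pics/w5.png');print(sense()['finger_gap']*85.4)
E
```

```text
57.55 [0.5502 0.2364 0.1921] [-1.08  0.06  8.09] [1.81 0.77 1.67]
16.210305653569954
```

View pics/w5.png

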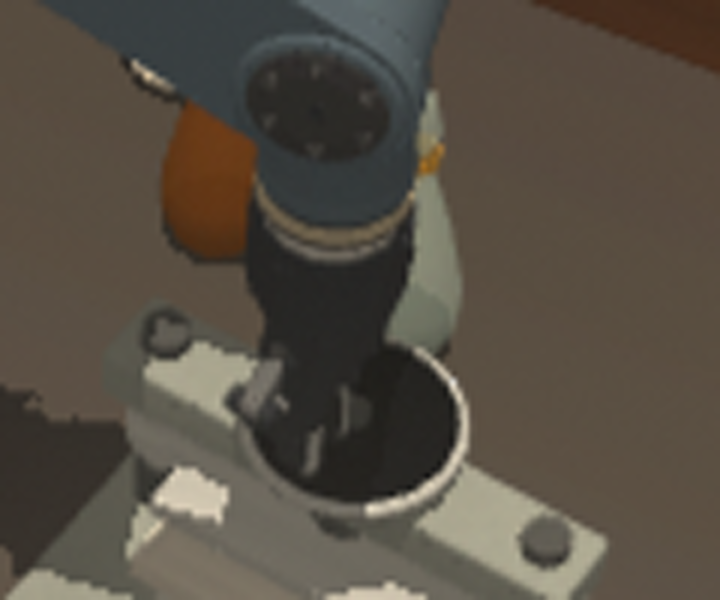

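Call:
{"method": "play_rows", "body": {"deltas": [[0.0116,0,-0.0015,0,0,0],[0.0225,0,-0.006,0,0,0],[0.0318,0,-0.0132,0,0,0],[0.039,0,-0.0225,0,0,0],[0.0435,0,-0.0334,0,0,0],[0.045,0,-0.045,0,0,0],[0.0435,0,-0.0566,0,0,0],[0.039,0,-0.0675,0,0,0],[0.0318,0,-0.0768,0,0,0],[0.0225,0,-0.084,0,0,0],[0.0116,0,-0.0885,0,0,0],[0,0,-0.09,0,0,0]]}}

```text
t: 58.85
tcp_pos: [0.5604, 0.3259, 0.192]
tool_rot: [-0.04, -0.706, 0.706, 0.04]
force: [-3.0, -2.8, 9.7]
finger_gap: 0.193
```

Call:
{"method": "play_rows", "body": {"deltas": [[-0.0116,0,0.0015,0,0,0],[-0.0225,0,0.006,0,0,0],[-0.0318,0,0.0132,0,0,0],[-0.039,0,0.0225,0,0,0],[-0.0435,0,0.0334,0,0,0],[-0.045,0,0.045,0,0,0],[-0.0435,0,0.0566,0,0,0],[-0.039,0,0.0675,0,0,0],[-0.0318,0,0.0768,0,0,0],[-0.0225,0,0.084,0,0,0],[-0.0116,0,0.0885,0,0,0],[0,0,0.09,0,0,0]]}}

```text
t: 60.05
tcp_pos: [0.5523, 0.2361, 0.1921]
tool_rot: [0.043, 0.706, -0.705, -0.038]
force: [2.8, 0.5, 5.3]
finger_gap: 0.19
```

```bash
python3 f.py
python3 - <<'E'
from h import *
im=snap("scene");crop(im,250,60,370,160,6,'pics/w6.png');print(sense()['finger_gap']*85.4)
E
```

```text
60.2 [0.5502 0.2364 0.1921] [-0.43 -0.34  8.23] [1.88 0.57 1.7 ]
16.388943623994333
```

View pics/w6.png

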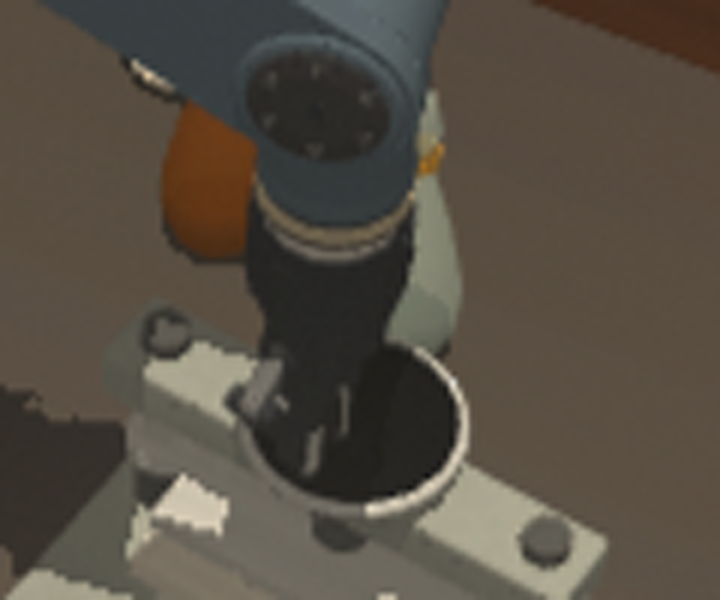

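Call:
{"method": "play_rows", "body": {"deltas": [[0.0116,0,-0.0015,0,0,0],[0.0225,0,-0.006,0,0,0],[0.0318,0,-0.0132,0,0,0],[0.039,0,-0.0225,0,0,0],[0.0435,0,-0.0334,0,0,0],[0.045,0,-0.045,0,0,0],[0.0435,0,-0.0566,0,0,0],[0.039,0,-0.0675,0,0,0],[0.0318,0,-0.0768,0,0,0],[0.0225,0,-0.084,0,0,0],[0.0116,0,-0.0885,0,0,0],[0,0,-0.09,0,0,0]]}}

```text
t: 61.5
tcp_pos: [0.5604, 0.3259, 0.1921]
tool_rot: [-0.04, -0.706, 0.706, 0.04]
force: [-2.8, -2.7, 9.1]
finger_gap: 0.19
```

Call:
{"method": "play_rows", "body": {"deltas": [[-0.0059,0,0.0004,0,0,0],[-0.0116,0,0.0015,0,0,0],[-0.0172,0,0.0034,0,0,0],[-0.0225,0,0.006,0,0,0],[-0.0274,0,0.0093,0,0,0],[-0.0318,0,0.0132,0,0,0],[-0.0357,0,0.0176,0,0,0],[-0.039,0,0.0225,0,0,0],[-0.0416,0,0.0278,0,0,0],[-0.0426,0,0.0306,0,0,0]]}}

```text
t: 62.5
tcp_pos: [0.6006, 0.2913, 0.1921]
tool_rot: [0.041, 0.707, -0.705, -0.039]
force: [0.2, 1.7, 5.8]
finger_gap: 0.196
```

Call:
{"method": "play_rows", "body": {"deltas": [[-0.001,0,0.003,0,0,0],[-0.0014,0,0.005,0,0,0],[-0.0018,0,0.007,0,0,0]]}}

```text
t: 62.8
tcp_pos: [0.6016, 0.2843, 0.1921]
tool_rot: [0.042, 0.707, -0.705, -0.039]
force: [0.7, 1.3, 5.4]
finger_gap: 0.191
```

Call:
{"method": "play_rows", "body": {"deltas": [[-0.0004,0,0.003,0,0,0],[-0.0006,0,0.005,0,0,0],[-0.0006,0,0.007,0,0,0]]}}

```text
t: 63.1
tcp_pos: [0.6016, 0.2777, 0.1921]
tool_rot: [0.042, 0.707, -0.705, -0.039]
force: [2.3, 2.8, 5.9]
finger_gap: 0.19
```

Call:
{"method": "play_rows", "body": {"deltas": [[0,0,0.0015,0,0,0],[0,0,0.003,0,0,0],[0,0,0.003,0,0,0]]}}

```text
t: 63.4
tcp_pos: [0.6014, 0.2757, 0.1921]
tool_rot: [0.042, 0.708, -0.704, -0.039]
force: [1.6, 5.1, 4.6]
finger_gap: 0.188
```

Call:
{"method": "play_rows", "body": {"deltas": [[0,0,0.0015,0,0,0],[0,0,0.003,0,0,0],[0,0,0.003,0,0,0]]}}

```text
t: 63.7
tcp_pos: [0.6014, 0.2754, 0.1922]
tool_rot: [0.043, 0.71, -0.702, -0.038]
force: [2.5, 10.9, 3.1]
finger_gap: 0.195
```

The wheel is dead against its stop: the force climbs with no more motion. I'll release and lift straight up.

Call:
{"method": "play_rows", "body": {"deltas": [[0,0,0,0,0,0],[0,0,0,0,0,0],[0,0,0,0,0,0],[0,0,0,0,0,0],[0,0,0,0,0,0]], "gripper": 0.05}}

```text
t: 64.2
tcp_pos: [0.5997, 0.2702, 0.1905]
tool_rot: [0.04, 0.706, -0.706, -0.04]
force: [-0.1, 0.5, 0.3]
finger_gap: 0.588
```

Call:
{"method": "play_rows", "body": {"deltas": [[0,-0.03,0,0,0,0],[0,-0.06,0,0,0,0],[0,-0.1,0,0,0,0],[0,-0.1,0.05,0,0,0],[0,-0.1,0.1,0,0,0],[0,-0.1,0.15,0,0,0],[0,-0.1,0.2,0,0,0],[0,-0.1,0.25,0,0,0],[0,-0.1,0.3,0,0,0],[0,-0.1,0.35,0,0,0],[0,-0.1,0.35,0,0,0]]}}

```text
t: 65.3
tcp_pos: [0.5597, -0.0836, 0.2905]
tool_rot: [-0.043, -0.705, 0.706, 0.043]
force: [0.4, -0.2, 0.2]
finger_gap: 0.588
```

```bash
python3 look2.py m6; python3 f.py
```

```text
dish [ 0.6479 -0.1715  0.019 ] 238.5
dish [ 0.6928 -0.1384  0.019 ] 235.5
65.55 [ 0.5599 -0.0769  0.2904] [0.07 0.16 0.27] [0.66 0.53 0.26]
```

View pics/m6a.png

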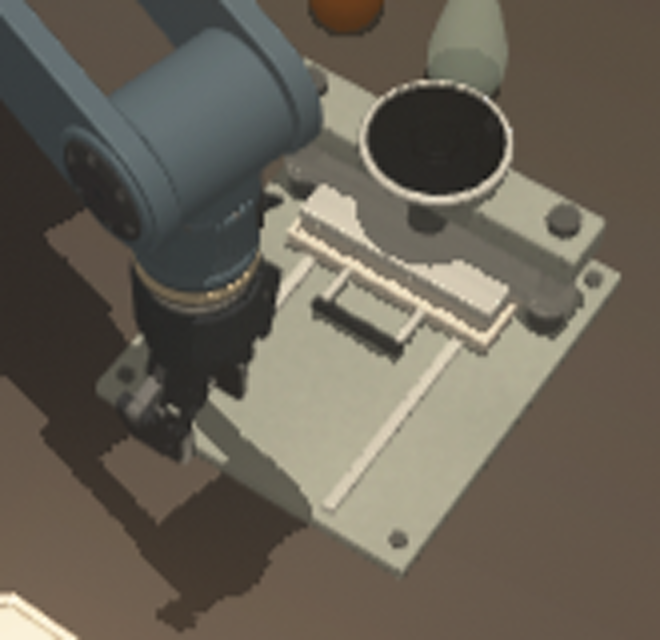

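View pics/m6t.png

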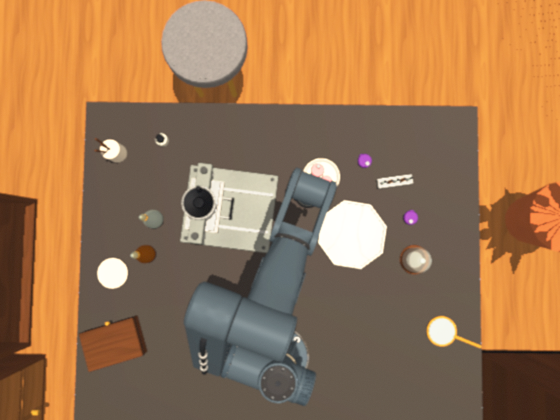

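View pics/m6s.png

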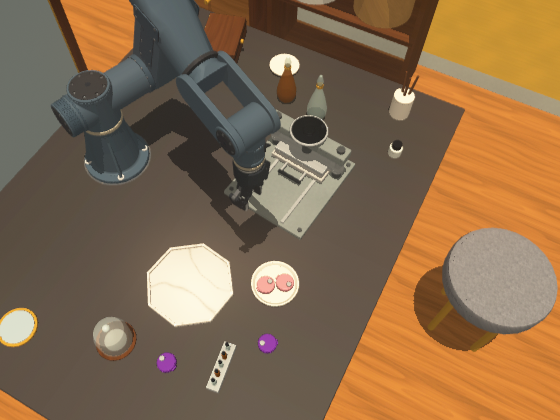

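Run:
```python
from h import *
b=cv2.imread('pics/m6t.png')[:,:,::-1];crop(b,165,170,250,240,8,'pics/z1.png')
a0=cv2.imread('pics/scene0.png');a=cv2.imread('pics/m6s.png');b0=cv2.imread('pics/top0.png');bb=cv2.imread('pics/m6t.png')
for nm,x,y,z,roi in(("bottle1 s",a0,a,0,(268,55,300,108)),("bottle2 s",a0,a,0,(304,72,330,108)),("cloche s",a0,a,0,(90,315,140,362)),("stand s",a0,a,0,(203,338,240,395)),("bottles t",b0,bb,0,(125,200,168,270)),("cloche t",b0,bb,0,(398,243,436,276)),("stand t",b0,bb,0,(374,170,418,192))):
    x0,y0,x1,y1=roi;d=np.abs(x[y0:y1,x0:x1].astype(int)-y[y0:y1,x0:x1]).max(2);print(nm,d.mean().round(2),(d>50).sum())
P=np.array([.555,.2817,0])+.045*np.array([.9935,-.113,0])+[0,0,.218];print(proj("top",P),proj("scene",P))
```

```text
bottle1 s 1.59 0
bottle2 s 0.81 0
cloche s 0.9 0
stand s 0.81 0
bottles t 2.09 0
cloche t 2.26 0
stand t 2.25 0
[197.22290916 188.0324752 ] [323.43339521 125.40815459]
```

View pics/z1.png

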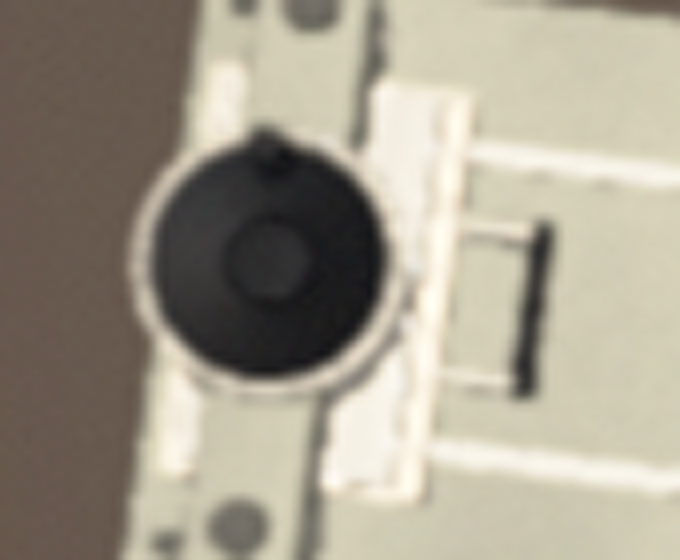

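The knob is at top (198,188), where a 2.5-turn wind should leave it, predicted (197,188). The bed is home, the platen is down, and the bystanders haven't moved. Handing in.

```bash
python3 -c "
from station import *
print(sense()['t']);print(sign_off())"
```

```text
65.6
the job is handed in; nothing more can be done
None
```

The job is handed in at 65.6 s; the station gave no verdict. There were four compacts. Two had sound catches and are in the press; two were faulty and are in the dish.

- **Catches:** I pressed every button to the bottom (10–13 N), released it and felt for it again. Compacts C and D stayed down: about 0 N just above the pressed height. A and B sprang back: about 2 N with the button still high.
- **Placing:** C and D lie flat, side by side on the bed. A and B lie flat, side by side in the white dish.
- **Disturbance:** D was knocked about 17 mm towards the bed's rim, so I regrasped it and set it back inward before closing the press.
- **Press:** I pushed the bed home until the force rose to 17 N. The pull bar in the top view puts the bed's centre within about 2 mm of the wheel's axis. I then wound the handwheel 2.5 turns clockwise until it stopped dead, with force rising to 11 N and almost no motion. I let go and backed away.

**Last checks:** the handle stands half a turn from where it started, as expected after 2.5 turns, and the platen is down with the bed home. Both dish compacts are in place, and the bottles, cloche and vial stand look unchanged against the first pictures. No check failed. I could not see C and D once they were under the platen, and the platen's resting on its stops is judged from the wheel and the picture, not measured directly.

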